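# Close and latch the canister

### The arm

A 7-joint arm with a two-finger parallel gripper is mounted at the origin on the work surface. World frame = base frame: x ahead of the robot, y to its left, z up, the work surface at z = 0. Lengths are in m, angles in rad, forces in N, time in s.
With the tool pointing down it reaches from about 0.425 to 0.875 m from the base axis. Payload 4.7 kg.
Tool frame: the origin (TCP) lies on the centre line of the jaws, within the pads' length; the fingertips stand 25 mm ahead of it and the grasp point (between the pads) lies 6 mm ahead of it; x points along the fingers, y is the direction in which the jaws open and shut, and the axes are right-handed (so a half turn about x gives the same grasp; the last joint's range is limited). The gripper opens to 85 mm and grips with 20 to 120 N. Pads are 22 mm wide; open, the fingers measure 114 mm over their backs; the gripper's body (76 mm by 85 mm) begins 54 mm behind the grasp point. The pads swing forward as they close: fully open they stand 13 mm farther back than shut.
Start: joints at [-1.166, 0.321, -0.07, 1.45, 0.023, 1.371, -0.057], TCP at [0.248, 0.601, 0.218] pointing down, gripper open.
Joint ranges: [-2.86, 2.86], [-0.3, 2.09], [-1.38, 1.24], [0.06, 2.45], [-1.56, 4.7], [0.09, 2.05], [-2.69, 2.69]. Speed limits (rad/s): [2.57, 2.57, 3.14, 3.14, 3.14, 3.14, 3.14].

### API

Orientations are given as a unit quaternion [x, y, z, w].
In Python, from plant import status, optics, workorder, look_for gives the robot as it stands.
- The arm moves only by the shell command python3 -m pendant 'ROWS' [FORCE]. ROWS is text: rows parted by semicolons, each of 5 numbers parted by spaces: the shift along the tool's x, y, z as a fraction of full scale, then the turn about the tool's x as a fraction of full scale, then the gripper's target within -1 to 1 (fully open at 1, half-way at 0, shut at -1). In form: x y z turn gripper; .... A call has 1 to 12 rows; each row shifts and turns the commanded pose from where the row before left it, along the tool's axes as they then stand; what a row does not reach is not made up. Full scale, the value 1, is 0.05 m for a shift and 0.15 rad for a turn. A row lasts 1/10 s, in which the tool goes at most 50 mm and 8.59 degrees, less where a joint would pass 70% of its speed; a pose out of reach is approached as far as the arm can. A call with a number of a shift or a turn outside -1 to 1 is refused whole. A call with a gripper value outside its range is refused whole. The fingers move at their own pace and stop on an object; FORCE is the grip in N (left out, the last holds). Time passes only in rows, so rows that do not move let the fingers close. It gives the time, the measured TCP pose, the force and the opening at its end, in the units of the state.
- status.read_state(): the state, without advancing time (a new reading comes with each control period).
- optics.capture(name): name is "scene" or "side" or "wrist"; returns a dict with "pixels" (480x640x3 uint8, red, green, blue), "depth" (480x640 float32, m along the optical axis (not along the pixel's ray), 0 where there is no reading), "K" (3x3 intrinsics, pixels), "dist_coeffs" ([k1, k2, p1, p2, k3] as OpenCV has them; the pictures are not rectified), "R" (3x3) and "t" (3): a world point X has camera coordinates R X + t. Camera axes: x right, y down, z forward; pixel columns grow to the right and rows downward; lengths in m; the calibration is good to about 2 mm. A picture is of the moment at which its call begins.
- workorder.finish_job(): hands the job in, once; it reports no verdict.
Trained networks look in a picture, given as the dict that the camera call returned (one of the last four; its "shot" number tells which), for a name from the list of things; names that differ only in an ending like _2 or _b are one class to them, and where a whole thing is asked for, a point or a joint stands for the part that bears it (a point fixed in the world has none). Each returns a list of dicts, best first, with "confidence" (0 to 1); they miss things now and then, are a little off and sometimes report something else, mostly with a low value. They report only what shows in the picture. A call takes as long as a camera call. They do not tell look-alikes from the thing itself.
- look_for(query, picture): "rect" ([centre column, centre row, width, height] in pixels, round what is visible of it).
The state is a dict: "clock": time; "joints": joint angles; "qvel": joint speeds; "effort": joint torques, N m; "tool_pos": TCP position; "tool_rot": TCP orientation; "ft_force": force on the tool from outside, world axes, zero at the start; "wrist_torque": the same for the moment, N m; "finger_gap": finger opening in m.
Only numpy, scipy, OpenCV 4.12 (cv2) and the standard library are available. Lean on these libraries where they do the work, as an engineer would, in place of code of your own. Each camera call takes 0.05 s, during which the arm holds its last target.

### The job

Close the red canister: take its lid from the sloping stand, hook the lid's narrow tongue under the canister's steel lip while the other end is still raised, and swing the lid down until it lies flat on the ledge all round. Then turn the steel latch all the way over the lid and let go. Leave the pot, glasses and other things where they stand.

Things in the scene. Friction and masses are not known exactly. Their poses are not given: they have to be found in the camera images.
- canister: fixed red enamelled canister, an open box 156 (x) x 136 (y) mm, on the table; origin at the centre of its underside (z = 0), z up, x from the lip side to the latch side, y to the left. Walls 5 mm thick: those at +x, +y and -y rise to 89 mm; the -x wall is higher and carries the steel lip (top at 102 mm). Inner opening 146 mm (x) by 126 mm (y).
- seat (a point): centre of the place where the lid lies, level with the top of the white ledge (10 mm wide, all round inside the walls), 80 mm above the table, over the canister's origin. Seated, the lid's origin is here with its axes parallel to the canister's, the tongue 11 mm under the lip, with 3 mm play all round. Axes as the canister's.
- lip_edge (a point): middle of the free lower edge of the canister's steel lip, a 4 mm thick strip across the whole -x side that reaches 14 mm inwards from the -x wall, to canister x = -59 mm. Its underside is 98 mm above the table: the gap between ledge and lip is 18 mm, open towards +x. Axes as the canister's.
- lid: red lid, 0.2 to 0.35 kg, a plate 6 mm thick, 140 mm long: 120 mm wide (y) from x = -56 to +70 mm, and a narrower tongue 96 mm wide from x = -56 to -70 mm. Origin on its underside, midway along the 140 mm; x away from the tongue, z up through the handle. At the start it lies loose on the sloping stand, tongue lowest.
- lid_handle (a point): centre of the lid's wooden handle bar: 14 mm (x) by 64 mm (y) by 20 mm high, with flat faces, on two 8 x 10 mm steel feet at y = +-25 mm; the centre is 36 mm above the lid's underside, over its origin. Axes as the lid's.
- lid_tongue (a point): middle of the end edge of the tongue, on the lid's underside (lid x = -70 mm, z = 0). Axes as the lid's.
- stand: fixed stainless stand, 150 x 112 mm foot, two rails that slope up along its x axis at 32 degrees (0.56 rad), with a low stop at the foot of the slope, flush with the lid's top, against which the tongue rests; origin at the centre of its underside, z up. The lid's origin lies 65 mm above it, so the handle leans towards the stand's -x.
- latch (a joint): steel turn latch on the canister's +x side: a 5 mm thick level bar on a vertical pin at canister (88, 0) mm. 0 rad (a stop) = it points to -x, over the lid (latched); about 1.6 = it points to +y, clear of the lid (open). Its underside is 91 mm above the table, 5 mm above the seated lid. Light friction (about 1 N at its post); it stays where it is left.
- latch_post (a point): a point on the axis of the latch's upright round post, 12 mm in diameter, 34 mm from the pin, standing on the bar from 96 to 131 mm above the table; this point is 117 mm above the table. Latched, the post stands at canister (54, 0) mm.
- coffee_pot: aluminium stove-top coffee pot, 185 mm tall, black handle; origin at the centre of its underside; a bystander
- glass_a: tulip-shaped tea glass, 85 mm tall, 58 mm across the mouth; origin at the centre of its underside; a bystander
- glass_b: second tulip-shaped tea glass, the same; origin at the centre of its underside; a bystander
- spoon_rest: shallow wooden spoon rest, 150 x 75 x 20 mm; origin at the centre of its underside; a bystander
- scoop: orange plastic scoop, 60 x 45 x 30 mm with a flat handle; origin at the centre of its underside; a bystander
- jar: glass jar with steel lid, 100 mm tall, 72 mm across; origin at the centre of its underside; a bystander
- mug: white mug, 88 mm tall; origin at the centre of its underside; a bystander
Things that resemble listed ones, but are neither listed nor needed, are in the scene too. Leave any orange look-alike of the lid alone.

How it is judged:
On the way, in this order (a step that is already met when the one before it is completed fails the run):
1. the lid's tongue is under the canister's lip while the other end is still raised (x of lid_tongue in the frame of canister between -0.082 and -0.0615 m and z of lid_tongue in the frame of canister between 0.077 and 0.095 m and y of lid_tongue in the frame of canister between -0.01 and 0.01 m and angle between lid's own z axis and vertical above 0.07 rad), for 0.1 s.
2. the lid lies flat on the ledge, inside the walls, its tongue under the lip (x of lid in the frame of canister between -0.005 and 0.005 m and y of lid in the frame of canister between -0.005 and 0.005 m and z of lid in the frame of canister between 0.077 and 0.083 m and angle between lid's own z axis and vertical below 0.03 rad and angle between the x axis of lid and the x axis of canister, either way round below 0.1 rad), for 0.2 s.
At the end, for the whole second after the job is handed in: The lid lies at rest on the canister's ledge: origin within 5 mm of the seated place sideways and 3 mm in height, tilt under 0.03 rad, its x within 0.1 rad of the canister's; the latch is within 0.2 rad of pointing straight over the lid and at rest (all of step 2 and value of joint latch below 0.2 rad and linear speed of lid below 0.01 m/s and angular speed of lid below 0.1 rad/s and velocity of joint latch below 0.1 rad/s); the robot touches nothing.
It fails at once if a bystander was moved by more than 25 mm (distance of any of coffee_pot, glass_a, glass_b, spoon_rest, scoop, jar, mug from where it was at the start of the episode above 0.025 m).
It fails at once if a bystander was tipped over (angle between any of coffee_pot, glass_a, glass_b, spoon_rest, scoop, jar, mug's own z axis and vertical above 0.5 rad).
It also fails if it takes over 58 s, if anything falls off the work surface, if the arm or the gripper's body presses on something with over 40 N, if the wrist force passes 120 N, or if a joint passes its speed limit or range.

## Working session

There is one attempt and no reset: what is moved stays moved. The work goes in short steps, Python scripts to look and compute and a shell command to move; the robot and the scene stay as the last step left them, time stands still between calls to the robot, and variables do not carry over. Pictures are saved under pics/ and viewed, and the job is handed in when it is done.

```bash
ls; mkdir -p pics
python3 - <<'E'
from plant import status, optics, workorder, look_for
import cv2,numpy as np
print(status.read_state())
for n in ["scene","side","wrist"]:
    c=optics.capture(n); cv2.imwrite(f"pics/{n}0.png",c["pixels"][:,:,::-1])
    np.savez(f"{n}0.npz",**{k:v for k,v in c.items()})
    print(n,c["K"].tolist(),c["dist_coeffs"],c["R"].tolist(),c["t"])
    for q in ["canister","lid","stand","latch","lid_handle","latch_post"]:
        print(q,[(np.round(d["rect"]).tolist(),round(d["confidence"],2)) for d in look_for(q,c)])
E
```

```text
pics
{'clock': 0.0, 'joints': array([-1.16587467,  0.32183079, -0.07008581,  1.45168965,  0.02256139,
        1.37079294, -0.05690981]), 'qvel': array([-1.15755033e-03,  3.03364114e-04, -6.02954421e-04, -4.43700449e-05,
       -1.57576236e-03,  1.87928251e-04,  9.00348200e-04]), 'effort': array([ 6.17765800e-04, -4.93586004e+01, -3.81943714e-01, -3.14335012e+01,
        1.29442840e-02,  1.14117621e-02,  1.72132015e-07]), 'tool_pos': array([0.24743249, 0.60044704, 0.21701111]), 'tool_rot': array([ 0.13661886,  0.69376139, -0.13796825,  0.69353817]), 'ft_force': array([ 0.39476313, -0.35883096, -0.06263654]), 'wrist_torque': array([ 0.04576729,  0.02194714, -0.00205651]), 'finger_gap': 0.0853898200879757}
scene [[488.4792860190457, 0.0, 316.68823006457933], [0.0, 488.4792860190457, 240.19441362654317], [0.0, 0.0, 1.0]] [-0.03570274  0.          0.          0.          0.        ] [[0.6118427873551655, 0.7909356579372587, -0.008317966387121376], [0.6248001463825104, -0.4897208779838306, -0.6081103836863334], [-0.4850496682215699, 0.36687088555798736, -0.7938089018699923]] [-0.29654457 -
[... 993 characters left out ...]
 [([246.0, 199.0, 56.0, 58.0], 0.96), ([160.0, 246.0, 72.0, 43.0], 0.78)]
latch_post [([385.0, 271.0, 21.0, 22.0], 0.61), ([245.0, 197.0, 62.0, 59.0], 0.53)]
wrist [[417.7878317461234, 0.0, 322.0087134086309], [0.0, 417.7878317461234, 240.04689978631515], [0.0, 0.0, 1.0]] [-0.00257779  0.          0.          0.          0.        ] [[0.3805265238299668, 0.9247695614189546, 0.0009071575819472942], [0.8825974336309469, -0.3634659358948745, 0.29818498217068473], [0.2760821160632292, -0.11266663976998562, -0.9545076707250666]] [-0.65165696 -0.03825169  0.37894264]
canister []
lid [([52.0, 298.0, 96.0, 150.0], 0.94)]
stand []
latch []
lid_handle [([53.0, 296.0, 97.0, 155.0], 0.67)]
latch_post []
```

View pics/scene0.png

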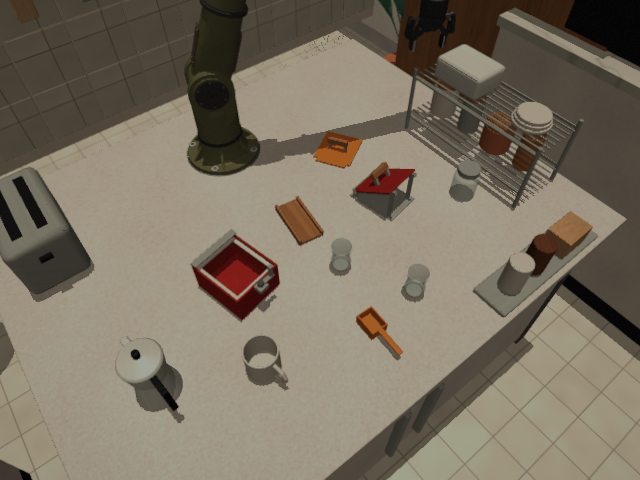

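View pics/side0.png

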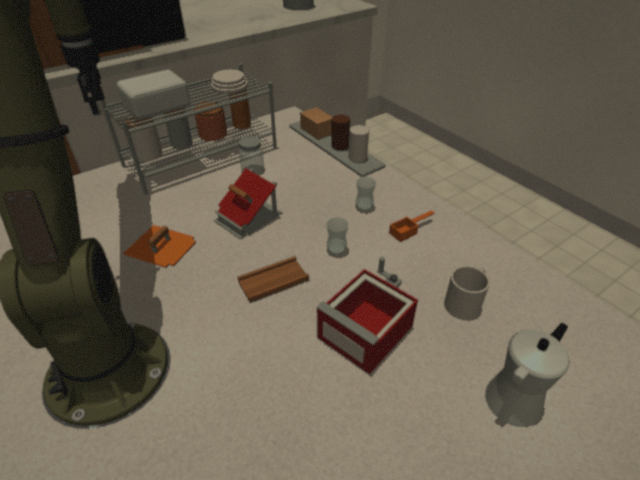

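View pics/wrist0.png

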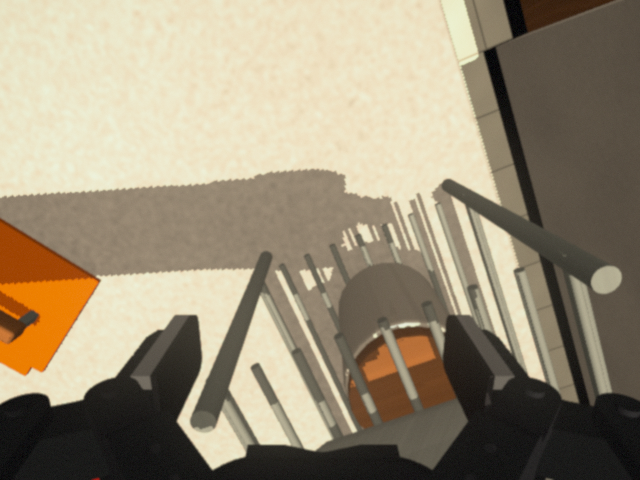

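The scene view shows the true red lid on its stand at about (384,182) and the orange look-alike at (338,150). The canister is at (236,274) and its latch, open, at about (265,283). In the side view the lid is at (246,198) and the canister at (367,318). Next I'll localise them from depth.

```bash
cat > h.py <<'E'
import numpy as np,cv2
def load(f): 
    d=np.load(f,allow_pickle=True); return {k:d[k] for k in d.files}
def cloud(c):
    h,w=c["depth"].shape
    u,v=np.meshgrid(np.arange(w),np.arange(h))
    p=cv2.undistortPoints(np.stack([u,v],-1).reshape(-1,1,2).astype(np.float64),c["K"],c["dist_coeffs"]).reshape(h,w,2)
    z=c["depth"]; X=np.stack([p[...,0]*z,p[...,1]*z,z],-1)
    W=(X-c["t"])@c["R"]
    W[z<=0]=np.nan
    return W
def proj(c,P):
    r,_=cv2.Rodrigues(np.asarray(c["R"]));return cv2.projectPoints(np.asarray(P,float).reshape(-1,1,3),r,np.asarray(c["t"],float),c["K"],c["dist_coeffs"])[0].reshape(-1,2)
def ray(c,uv):
    p=cv2.undistortPoints(np.array(uv,float).reshape(-1,1,2),c["K"],c["dist_coeffs"]).reshape(-1,2)
    d=np.c_[p,np.ones(len(p))]@c["R"]; o=-c["R"].T@c["t"]
    return o,d/np.linalg.norm(d,axis=1)[:,None]
def hsv(c): return cv2.cvtColor(c["pixels"],cv2.COLOR_RGB2HSV)
def red(c):
    h=hsv(c); return ((h[...,0]<5)|(h[...,0]>172))&(h[...,1]>140)&(h[...,2]>60)
E
python3 - <<'E'
from h import *
for n in ["scene","side"]:
    c=load(n+"0.npz");W=cloud(c);m=red(c)
    k,l,s,ce=cv2.connectedComponentsWithStats(m.astype(np.uint8))
    for i in range(1,k):
        if s[i,4]<150: continue
        P=W[l==i];P=P[~np.isnan(P[:,0])]
        print(n,s[i],ce[i].round(),P.min(0).round(3),P.max(0).round(3),P.mean(0).round(3))
        if P.mean(0)[1]>0.2:
            q=P-np.median(P,0);q=q[np.linalg.norm(q,axis=1)<.1]
            U,S,V=np.linalg.svd(q-q.mean(0),full_matrices=False);nn=V[2]*np.sign(V[2,2]);print("normal",nn,"tilt",np.arccos(nn[2]),"yaw",np.arctan2(nn[1],nn[0]),S)
for n,r in [("scene",(170,320,180,340)),("side",(250,390,300,430))]:
    c=load(n+"0.npz");a,b,x,y=r
    cv2.imwrite(f"pics/{n}_can.png",cv2.resize(c["pixels"][a:b,x:y,::-1],None,fx=5 if n=="scene" else 4,fy=5 if n=="scene" else 4,interpolation=cv2.INTER_CUBIC)[:600,:800])
c=load("scene0.npz");cv2.imwrite("pics/scene_can.png",cv2.resize(c["pixels"][220:330,170:330,::-1],None,fx=5,fy=5,interpolation=cv2.INTER_CUBIC))
E
```

```text
scene [356 169  59  25 734] [386. 182.] [0.399 0.189 0.026] [0.527 0.321 0.108] [0.473 0.249 0.077]
normal [-0.52034194 -0.0968346   0.84844995] tilt 0.5577465622800899 yaw -2.957599417438057 [1.13168618 0.85495832 0.04036116]
scene [ 211  252   52   43 1121] [237. 274.] [ 0.374 -0.272 -0.001] [ 0.488 -0.166  0.015] [ 0.433 -0.219  0.007]
scene [193 267  63  36 170] [224. 287.] [ 0.405 -0.313  0.076] [ 0.553 -0.219  0.092] [ 0.498 -0.282  0.087]
side [ 219  169   56   57 1577] [246. 198.] [0.392 0.189 0.03 ] [0.523 0.323 0.108] [0.458 0.25  0.07 ]
normal [-0.52323694 -0.10168285  0.84609911] tilt 0.5621725022055777 yaw -2.9496508305299542 [1.61693444 1.34383984 0.07751682]
side [368 272  49  71 235] [394. 307.] [ 0.416 -0.308  0.077] [ 0.548 -0.161  0.093] [ 0.501 -0.263  0.088]
side [347 300  46  35 827] [370. 316.] [ 0.453 -0.252  0.006] [ 0.531 -0.162  0.015] [ 0.493 -0.209  0.01 ]
```

Run:
```python
from h import *
c=load("side0.npz");cv2.imwrite("pics/side_lid.png",cv2.resize(c["pixels"][150:270,180:340,::-1],None,fx=5,fy=5,interpolation=cv2.INTER_CUBIC))
```

```text
(no output)
```

View pics/scene_can.png

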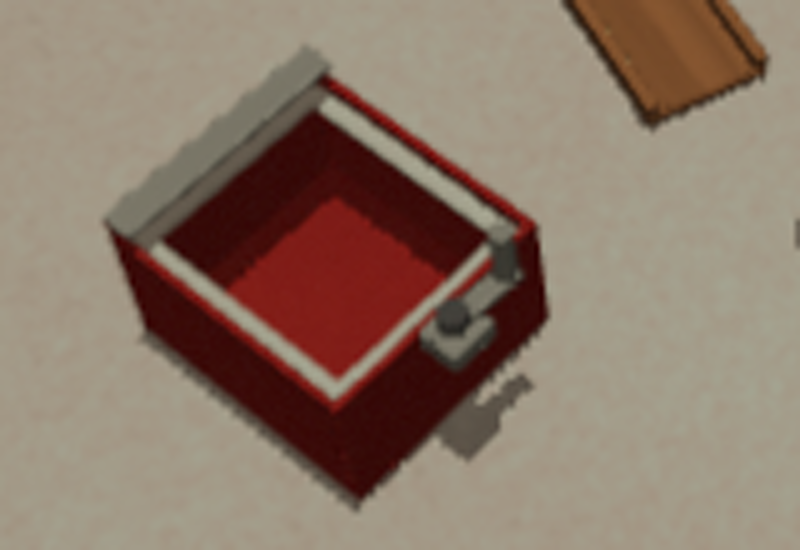

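View pics/side_can.png

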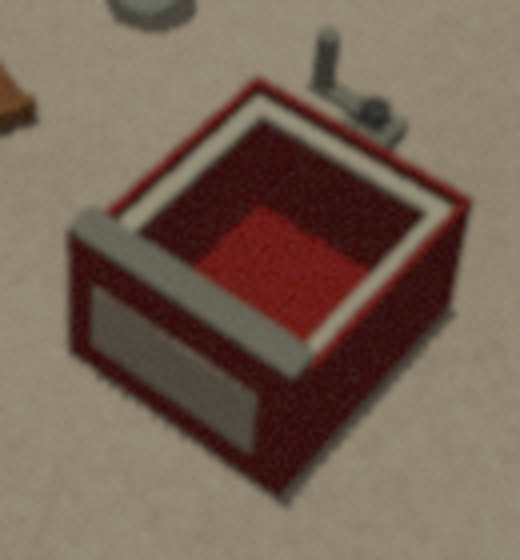

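View pics/side_lid.png

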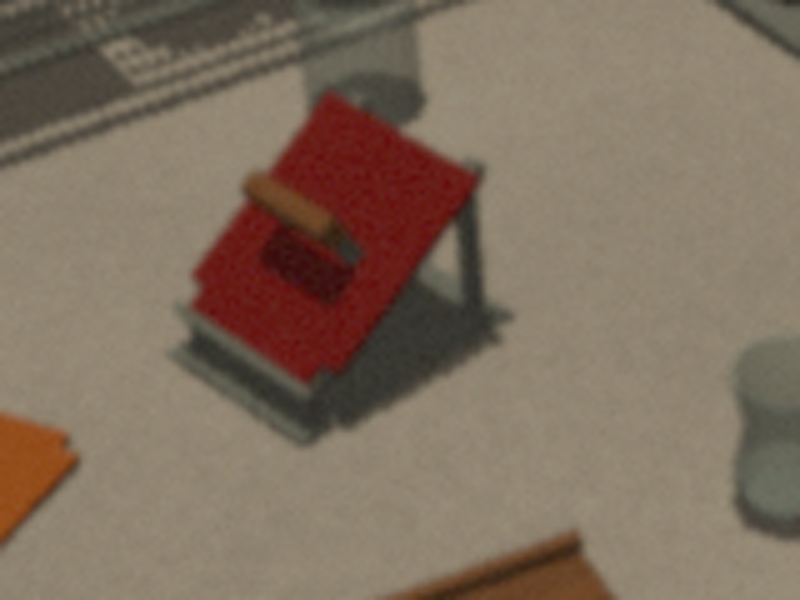

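```bash
cat > fit.py <<'E'
from h import *
from scipy.optimize import least_squares
def T(p,P):
    c,s=np.cos(p[2]),np.sin(p[2]);P=np.asarray(P,float)
    return np.c_[p[0]+c*P[:,0]-s*P[:,1],p[1]+s*P[:,0]+c*P[:,1],P[:,2]]
def fitcan(obs,p0=(.49,-.21,-.2)):
    f=lambda p:np.concatenate([(proj(c,T(p,P))-np.array(uv)).ravel() for c,P,uv in obs])
    r=least_squares(f,p0,loss="soft_l1",f_scale=1.);return r.x,f(r.x)
E
python3 - <<'E'
from fit import *
P1=np.array([[78,-68,89],[78,68,89],[-78,-68,102],[-78,68,102],[78,-68,0]])/1e3
uv1=[(237,301),(277.4,264.4),(191.4,264.4),(232,229),(241.6,321)]
P2=np.array([[78,68,89],[78,-68,89],[-78,68,102],[-78,-68,0],[-78,68,0]])/1e3
uv2=[(364.5,269.5),(417,300),(318.5,307.5),(371.2,375),(317.5,337.5)]
a=load("scene0.npz");b=load("side0.npz")
for o in ([(a,P1,uv1)],[(b,P2,uv2)],[(a,P1,uv1),(b,P2,uv2)]):
    p,r=fitcan(o);print(p.round(4),r.reshape(-1,2).round(1).tolist())
# handle in cloud
for n,c in (("scene",a),("side",b)):
    W=cloud(c);h=hsv(c)
    m=(W[...,0]>.38)&(W[...,0]<.5)&(W[...,1]>.19)&(W[...,1]<.32)&(h[...,0]>5)&(h[...,0]<20)&(h[...,1]>90)&(W[...,2]>.07)
    Q=W[m];print(n,len(Q),Q.mean(0),Q.min(0),Q.max(0))
E
```

```text
[ 0.4635 -0.2304  0.2126] [[0.0, 1.5], [0.5, 0.0], [-1.1, -1.5], [-0.3, -0.5], [0.6, 0.2]]
[ 0.4625 -0.2323  0.2304] [[0.1, -1.1], [2.3, -0.9], [-1.1, -0.6], [-0.3, 0.9], [0.1, 1.6]]
[ 0.4631 -0.2315  0.2243] [[0.1, 1.6], [0.1, -0.3], [-1.7, -0.9], [-1.2, -0.3], [0.6, 0.3], [0.3, -1.5], [2.3, -1.1], [-1.1, -1.2], [-0.7, 0.4], [0.1, 1.0]]
scene 163 [0.4454315  0.24833143 0.09756204] [0.42936759 0.19570529 0.07096002] [0.49372184 0.28624848 0.10866149]
side 152 [0.44234019 0.24867131 0.09890392] [0.42720202 0.20017126 0.0717072 ] [0.49899099 0.31951285 0.11036917]
```

```bash
cat > tool.py <<'E'
from h import *
from plant import status
from scipy.spatial.transform import Rotation as R
def tool(): 
    s=status.read_state();return np.array(s["tool_pos"]),R.from_quat(s["tool_rot"]).as_matrix(),s
def plan(target,yaw_y):
    """target TCP, yaw_y: desired world yaw of tool y (mod pi)"""
    p,M,s=tool()
    d=M.T@(np.array(target)-p)
    cy=np.arctan2(M[1,1],M[0,1]); dy=(yaw_y-cy+np.pi/2)%np.pi-np.pi/2
    # turn about tool x (down): positive turn = negative world yaw when x down
    print("pos",p.round(4),"axes\n",M.round(3).T.tolist(),"\nshift tool mm",(d*1e3).round(1),"turn about tool x",(-dy).round(4),"units",(-dy/.15).round(2),"q7",s["joints"][6].round(2),"t",s["clock"],"F",np.round(s["ft_force"],1),"gap",s["finger_gap"])
E
python3 -c "
from tool import *
plan([.443,.248,.30],.19+np.pi/2)"
```

```text
pos [0.2476 0.601  0.2182] axes
 [[0.0, 0.0, -1.0], [0.381, 0.925, 0.0], [0.925, -0.381, 0.0]] 
shift tool mm [ -81.9 -252.   315.1] turn about tool x -0.5808 units -3.87 q7 -0.06 t 1.05 F [-0.1  0.4  0.4] gap 0.08554803999662264
```

```bash
python3 -m pendant '-0.8 0 0 0 1; -0.8 0 0 0 1; 0 -0.5 0.63 0 1; 0 -0.5 0.63 0 1; 0 -0.5 0.63 0 1; 0 -0.5 0.63 0 1; 0 -0.5 0.63 0 1; 0 -0.5 0.63 0 1; 0 -0.5 0.63 0 1; 0 -0.5 0.63 0 1; 0 -0.5 0.63 0 1; 0 -0.5 0.63 0 1'; python3 -m pendant '0 0 0 -0.97 1; 0 0 0 -0.97 1; 0 0 0 -0.97 1;0 0 0 -0.97 1; 0 0 0 0 1; 0 0 0 0 1'
cat > shot.py <<'E'
import sys
from tool import *
from plant import optics,look_for
def shot(n,name):
    c=optics.capture(n);cv2.imwrite(f"pics/{name}.png",c["pixels"][:,:,::-1]);np.savez(f"{name}.npz",**c);return c
E
python3 - <<'E'
from shot import *
c=shot("wrist","w1");plan([.443,.248,.30],.19+np.pi/2)
print("cam",-c["R"].T@c["t"])
for q in ["lid","lid_handle","stand"]:
    print(q,[(np.round(d["rect"]).tolist(),round(d["confidence"],2)) for d in look_for(q,c)])
E
```

```text
clock: 2.25
tool_pos: [0.4442, 0.2483, 0.2985]
tool_rot: [0.138, 0.693, -0.137, 0.694]
ft_force: [0.0, 0.8, 0.9]
finger_gap: 0.0856
clock: 2.85
tool_pos: [0.4436, 0.2499, 0.2982]
tool_rot: [-0.066, 0.704, 0.066, 0.704]
ft_force: [0.5, -0.5, -1.0]
finger_gap: 0.0856
pos [0.4436 0.2499 0.2982] axes
 [[0.0, 0.0, -1.0], [-0.187, 0.982, 0.0], [0.982, 0.187, 0.0]] 
shift tool mm [-1.8 -1.7 -1. ] turn about tool x -0.0017 units -0.01 q7 1.19 t 2.9 F [ 0.2 -0.8  0.2] gap 0.0855243946068589
cam [0.368695   0.23704976 0.45374125]
lid [([326.0, 215.0, 133.0, 145.0], 0.75), ([410.0, 24.0, 152.0, 47.0], 0.55)]
lid_handle [([410.0, 26.0, 156.0, 51.0], 0.74), ([326.0, 214.0, 129.0, 139.0], 0.66)]
stand [([327.0, 212.0, 114.0, 167.0], 0.69), ([478.0, 334.0, 82.0, 45.0], 0.55)]
```

View pics/w1.png

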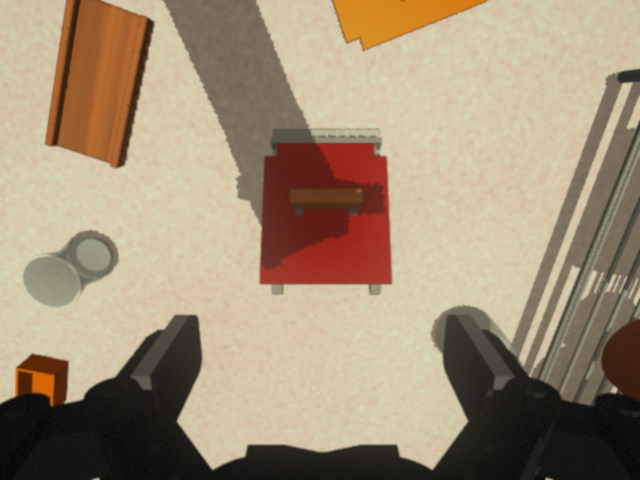

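Run:
```python
from shot import *
c=load("w1.npz")
cv2.imwrite("pics/w1c.png",cv2.resize(c["pixels"][110:310,230:430,::-1],None,fx=3,fy=3,interpolation=cv2.INTER_CUBIC))
W=cloud(c);h=hsv(c)
m=np.zeros((480,640),bool);m[185:208,285:368]=1
m&=(h[...,0]>5)&(h[...,0]<22)
Q=W[m];Q=Q[Q[:,2]>.08];print(len(Q),Q.mean(0),Q.min(0),Q.max(0))
e=np.array([np.cos(.187),np.sin(.187)]);f=np.array([-e[1],e[0]])
for n,v in(("x",e),("y",f)): a=Q[:,:2]@v;print(n,np.percentile(a,[1,50,99]))
mr=red(c)&~np.isnan(W[...,0]);mr[:,:250]=0;mr[:,400:]=0;mr[290:]=0;mr[:130]=0
P=W[mr];U,S,V=np.linalg.svd(P-P.mean(0),full_matrices=False);n=V[2]*np.sign(V[2,2]);print("n",n,np.arccos(n[2]),np.arctan2(-n[1],-n[0]))
print(P.mean(0))
a=P[:,:2]@f;print("y",np.percentile(a,[0.5,99.5]));a=P[:,:2]@e;print("x",np.percentile(a,[0.2,99.8]))
```

```text
1402 [0.43895669 0.25417022 0.10288727] [0.42622372 0.22216452 0.0939632 ] [0.45425929 0.28640455 0.10803439]
x [0.47124175 0.47810799 0.48789357]
y [0.13732472 0.16809981 0.19888786]
n [-0.5224728  -0.09912699  0.84687426] 0.560716573903011 0.18749805678783626
[0.46124239 0.25956045 0.07235929]
y [0.11014531 0.22601068]
x [0.4388222  0.55515934]
```

View pics/w1c.png

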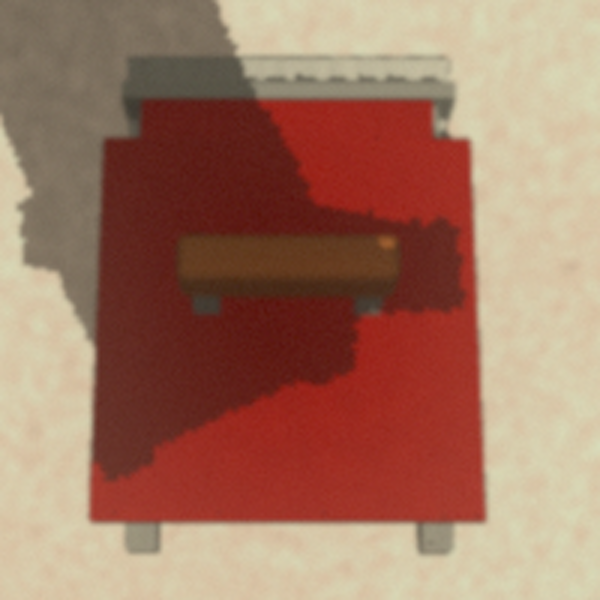

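Run:
```python
from shot import *
e=np.array([np.cos(.1875),np.sin(.1875)]);f=np.array([-e[1],e[0]])
for n in ["scene0","side0","w1"]:
    c=load(n+".npz");W=cloud(c);m=red(c)&(W[...,0]>.39)&(W[...,0]<.55)&(W[...,1]>.18)&(W[...,1]<.33)&(W[...,2]>.02)
    P=W[m];y=P[:,:2]@f;x=P[:,:2]@e
    k=(x>.47)&(x<.54)
    print(n,"y",np.percentile(y[k],[.5,99.5]),"x",np.percentile(x,[.5,99.5]),"plane z at x'=.5:",np.polyfit(x,P[:,2],1))
    # sample of handle via picture
```

```text
scene0 y [0.10321334 0.22395083] x [0.43886515 0.55834933] plane z at x'=.5: [ 0.62190387 -0.24091629]
side0 y [0.1054464  0.22302622] x [0.43944752 0.55376532] plane z at x'=.5: [ 0.62795234 -0.24179561]
w1 y [0.11002288 0.2258589 ] x [0.43902705 0.5549689 ] plane z at x'=.5: [ 0.62764199 -0.24242906]
```

```bash
python3 -c "
from tool import *
plan([.4407,.2526,.165],.1875+np.pi/2)"
```

```text
pos [0.4436 0.2499 0.2982] axes
 [[0.0, 0.0, -1.0], [-0.189, 0.982, 0.0], [0.982, 0.189, 0.0]] 
shift tool mm [133.2   3.2  -2.4] turn about tool x 0.0023 units 0.02 q7 1.19 t 3.05 F [-0.4  1.1  0.2] gap 0.08530228821676084
```

```bash
python3 -m pendant '0.66 0.06 -0.05 0 1; 0.66 0 0 0 1; 0.66 0 0 0 1; 0.66 0 0 0 1; 0 0 0 0 1; 0 0 0 0 1'
python3 - <<'E'
from shot import *
c=shot("wrist","w2");plan([.4407,.2526,.097],.1875+np.pi/2)
e=np.array([np.cos(.1875),np.sin(.1875)]);f=np.array([-e[1],e[0]])
W=cloud(c);h=hsv(c);p,M,s=tool();print("tcp y'",p[:2]@f,"x'",p[:2]@e)
m=(h[...,0]>5)&(h[...,0]<22)&(W[...,2]>.085)&(W[...,2]<.12)&(h[...,1]>80)
Q=W[m];vv,uu=np.where(m);print(len(Q),np.percentile(uu,[1,99]),np.percentile(vv,[1,99]))
for n,v in(("x",e),("y",f)): a=Q[:,:2]@v;print(n,np.percentile(a,[1,50,99]))
E
```

```text
clock: 3.65
tool_pos: [0.4407, 0.2523, 0.1666]
tool_rot: [-0.067, 0.704, 0.067, 0.704]
ft_force: [0.3, -0.8, 0.9]
finger_gap: 0.0851
pos [0.4415 0.2529 0.1678] axes
 [[0.002, 0.001, -1.0], [-0.19, 0.982, 0.001], [0.982, 0.19, 0.002]] 
shift tool mm [70.8 -0.2 -1. ] turn about tool x 0.0032 units 0.02 q7 1.2 t 3.7 F [0.6 1.5 0.1] gap 0.08548704728209207
tcp y' 0.16617137561626025 x' 0.48091558531809153
3407 [266.   387.94] [235. 374.]
x [0.47070298 0.47757192 0.55637735]
y [0.13595721 0.16737409 0.20762404]
```

View pics/w2.png

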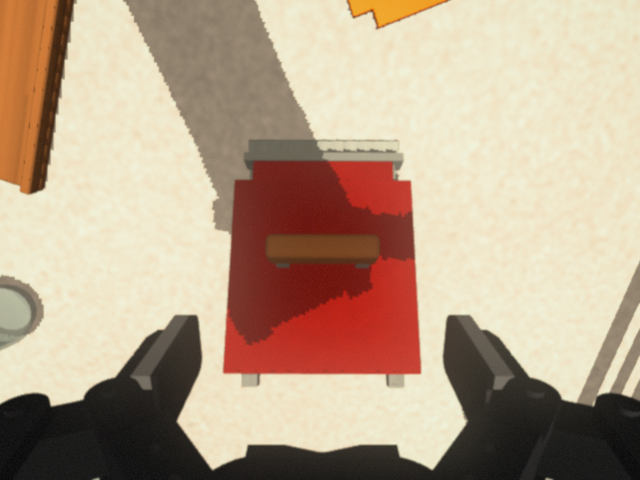

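The handle (266–379, row 248) is centred between the fingers (inner edges at about 200 and 447). I'll descend and grip.

```bash
python3 -m pendant '0.35 0 -0.02 0 1; 0.35 0 0 0 1; 0.35 0 0 0 1; 0.35 0 0 0 1; 0 0 0 0 1; 0 0 0 0 1'
python3 - <<'E'
from shot import *
c=shot("wrist","w3");plan([.4407,.2526,.097],.1875+np.pi/2)
E
```

```text
clock: 4.3
tool_pos: [0.4408, 0.2529, 0.098]
tool_rot: [-0.067, 0.703, 0.068, 0.705]
ft_force: [0.2, 0.9, -0.2]
finger_gap: 0.0855
pos [0.441  0.253  0.0982] axes
 [[0.003, 0.002, -1.0], [-0.19, 0.982, 0.001], [0.982, 0.19, 0.003]] 
shift tool mm [ 1.2 -0.4 -0.4] turn about tool x 0.0036 units 0.02 q7 1.21 t 4.35 F [-0.   0.   0.3] gap 0.0855989982399747
```

View pics/w3.png

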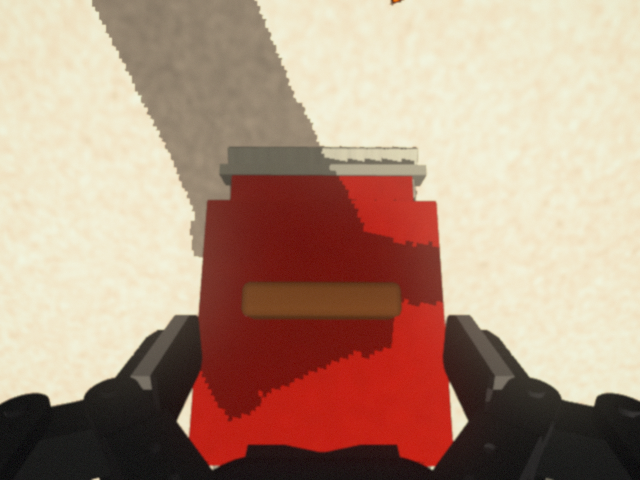

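Run:
```python
from shot import *
c=load("w3.npz");p,M,s=tool()
for ax in (0,6,12,25):
  for z in (-11,0,11):
    print(ax,z,proj(c,[p+M@np.array([ax,-42.5,z])/1e3,p+M@np.array([ax,42.5,z])/1e3]).round(0).tolist())
E=np.array([np.cos(.1875),np.sin(.1875),0]);F=np.array([-E[1],E[0],0]);Z=np.array([0,0,1.])
for x,y,z in [(.48,.166,.0957)]:
  o=E*x+F*y+Z*z;a=.56
  X=E*np.cos(a)+Z*np.sin(a);N=-E*np.sin(a)+Z*np.cos(a)
  for i in(-7,7):
    for k in (-10,10): print(i,k,proj(c,[o+(X*i-F*32+N*k)/1e3,o+(X*i+F*32+N*k)/1e3]).round(0).tolist())
W=cloud(c);print(W[316:420:8,190].round(3).tolist())
```

```text
0 -11 [[213.0, 280.0], [424.0, 280.0]]
0 0 [[215.0, 304.0], [422.0, 305.0]]
0 11 [[217.0, 328.0], [420.0, 328.0]]
6 -11 [[216.0, 274.0], [421.0, 274.0]]
6 0 [[218.0, 298.0], [419.0, 298.0]]
6 11 [[220.0, 321.0], [417.0, 322.0]]
12 -11 [[219.0, 269.0], [418.0, 269.0]]
12 0 [[221.0, 292.0], [416.0, 292.0]]
12 11 [[223.0, 315.0], [414.0, 315.0]]
25 -11 [[226.0, 258.0], [412.0, 258.0]]
25 0 [[228.0, 281.0], [410.0, 281.0]]
25 11 [[229.0, 302.0], [409.0, 302.0]]
-7 -10 [[245.0, 287.0], [390.0, 288.0]]
-7 10 [[237.0, 280.0], [398.0, 280.0]]
7 -10 [[244.0, 319.0], [391.0, 320.0]]
7 10 [[235.0, 316.0], [400.0, 316.0]]
[[0.438, 0.209, 0.129], [0.439, 0.211, 0.133], [0.441, 0.211, 0.134], [0.443, 0.212, 0.135], [0.446, 0.212, 0.135], [0.448, 0.213, 0.136], [0.451, 0.213, 0.136], [0.453, 0.214, 0.138], [0.456, 0.214, 0.138], [0.458, 0.214, 0.14], [0.579, 0.184, -0.001], [0.585, 0.185, -0.0], [0.592, 0.186, -0.0]]
```

Run:
```python
from shot import *
p,M,s=tool()
for n,nm in (("side","s3"),("scene","sc3")):
    c=shot(n,nm);print(nm,proj(c,[p,p+M@[.025,0,0],p+M@[.025,.05,0],p+M@[.025,-.05,0]]).round(1).tolist())
    u,v=proj(c,[p])[0].astype(int);im=c["pixels"][max(v-60,0):v+60,u-80:u+80,::-1];cv2.imwrite(f"pics/{nm}c.png",cv2.resize(im,None,fx=5,fy=5,interpolation=cv2.INTER_CUBIC));print(u,v)
```

```text
s3 [[238.2, 190.7], [239.3, 198.6], [227.0, 191.0], [252.2, 206.5]]
238 190
sc3 [[379.2, 168.9], [378.4, 175.4], [389.0, 165.9], [367.5, 185.2]]
379 168
```

View pics/s3c.png

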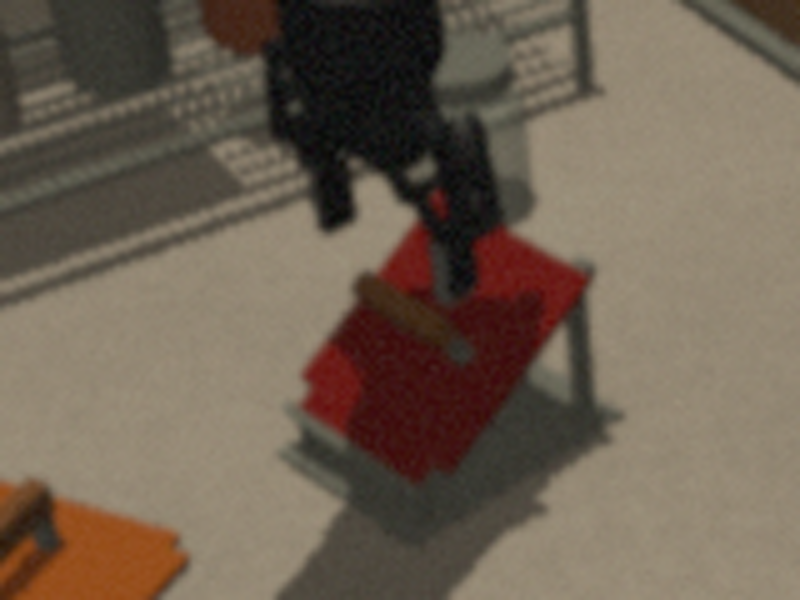

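View pics/sc3c.png

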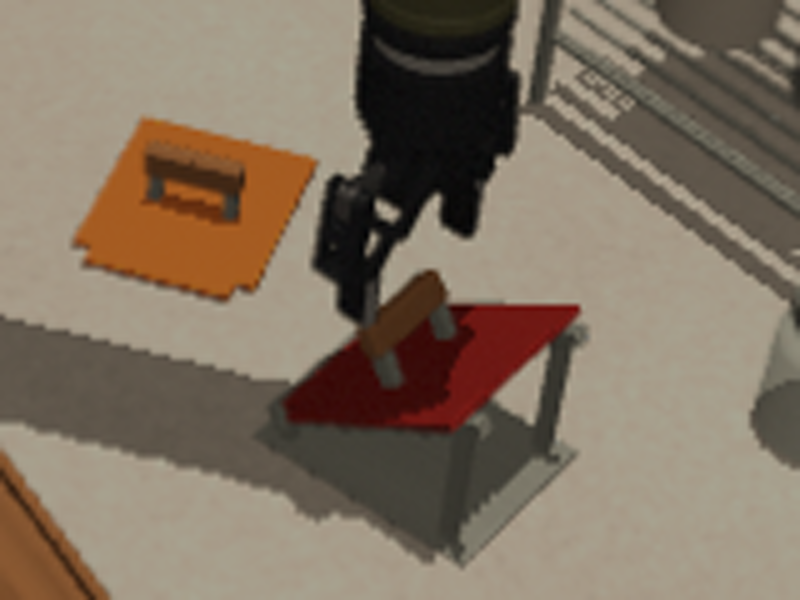

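The fingers show about 30 mm higher than the nominal TCP implies: tip depth is z≈0.128 with the TCP at 0.098. I'll go by the visible tips and descend further, checking as I go.

```bash
python3 -m pendant '0.3 0 0 0 1; 0.3 0 0 0 1; 0 0 0 0 1; 0 0 0 0 1; 0 0 0 0 1'
python3 - <<'E'
from shot import *
p,M,s=tool();print(p,s["ft_force"])
c=shot("wrist","w4");W=cloud(c);print(W[316:360:8,190].round(3).tolist())
for n,nm in (("side","s4"),):
    c=shot(n,nm);im=c["pixels"][130:250,158:318,::-1];cv2.imwrite(f"pics/{nm}c.png",cv2.resize(im,None,fx=5,fy=5,interpolation=cv2.INTER_CUBIC))
E
```

```text
clock: 4.95
tool_pos: [0.4405, 0.2527, 0.0674]
tool_rot: [-0.067, 0.703, 0.068, 0.705]
ft_force: [-0.6, -0.1, -0.7]
finger_gap: 0.0855
[0.44046022 0.25266909 0.06735369] [-0.60455693 -0.05013243 -0.68995412]
[[0.438, 0.209, 0.099], [0.439, 0.21, 0.101], [0.44, 0.211, 0.104], [0.443, 0.211, 0.104], [0.446, 0.212, 0.104], [0.448, 0.212, 0.105]]
```

View pics/s4c.png

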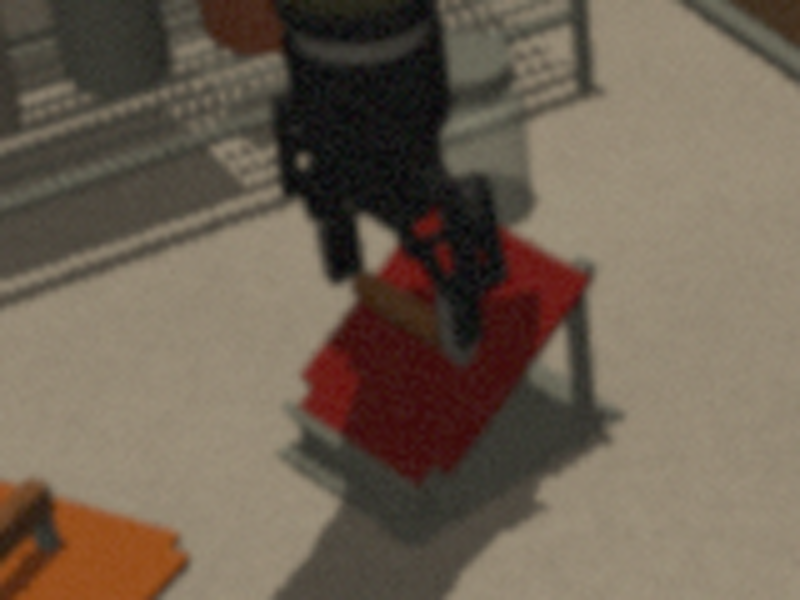

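View pics/w4.png

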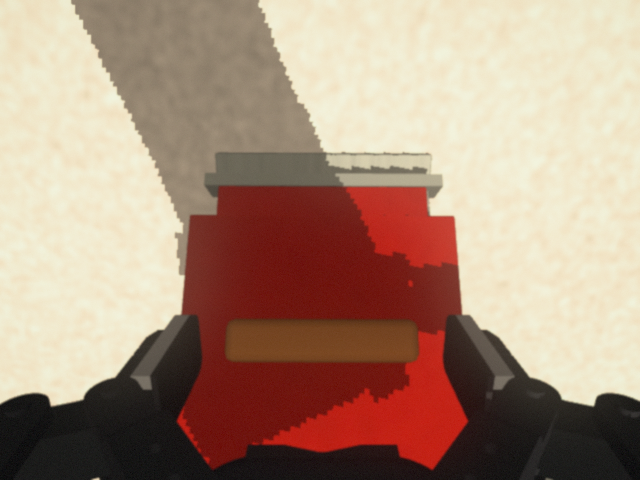

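```bash
python3 -m pendant '0.28 0 0 0 1; 0 0 0 0 1; 0 0 0 0 -1; 0 0 0 0 -1; 0 0 0 0 -1; 0 0 0 0 -1; 0 0 0 0 -1; 0 0 0 0 -1; 0 0 0 0 -1; 0 0 0 0 -1' 60
python3 - <<'E'
from shot import *
p,M,s=tool();print(p,s["ft_force"],s["finger_gap"])
c=shot("wrist","w5");W=cloud(c)
for n,nm in (("side","s5"),):
    c=shot(n,nm);im=c["pixels"][130:250,158:318,::-1];cv2.imwrite(f"pics/{nm}c.png",cv2.resize(im,None,fx=5,fy=5,interpolation=cv2.INTER_CUBIC))
E
```

```text
clock: 6.05
tool_pos: [0.4397, 0.2523, 0.0523]
tool_rot: [-0.067, 0.704, 0.068, 0.704]
ft_force: [-1.6, -0.2, 3.2]
finger_gap: 0.0633
[0.43966009 0.25226069 0.05229114] [-1.62265134 -0.19141954  3.15812607] 0.06332268308168978
```

View pics/s5c.png

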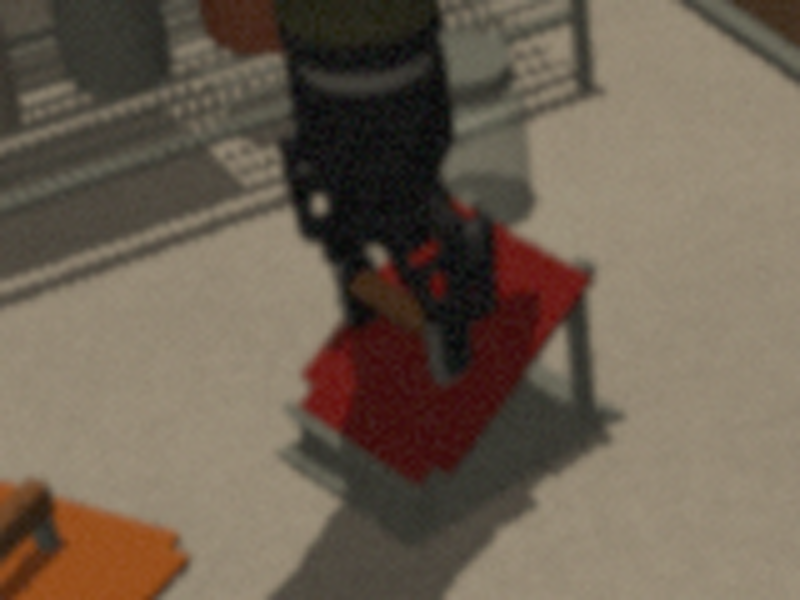

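View pics/w5.png

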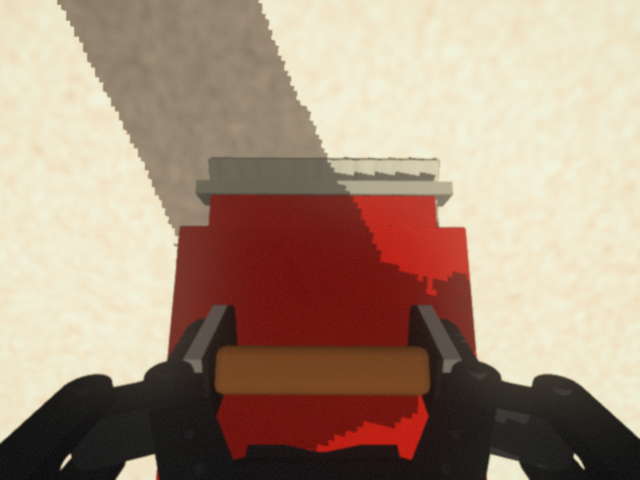

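Gripped with a gap of 63.3 mm, matching the 64 mm bar ends, and the lid is undisturbed. Lift with a firm grip.

```bash
python3 -m pendant '0 0 0 0 -1; -0.1 0 0 0 -1; -0.2 0 0 0 -1; -0.4 0 0 0 -1; -0.4 0 0 0 -1; -0.5 0 0 0 -1; -0.5 0 0 0 -1; -0.5 0 0 0 -1; -0.4 0 0 0 -1; -0.2 0 0 0 -1; 0 0 0 0 -1; 0 0 0 0 -1' 100
python3 - <<'E'
from shot import *
cy=.2243;E=np.array([np.cos(cy),np.sin(cy)]);t=np.array([.463,-.2315])+E*.06
plan([*t,.21],cy+np.pi/2)
c=shot("wrist","w6")
for n,nm in (("side","s6"),):
    c=shot(n,nm);im=c["pixels"][90:250,158:318,::-1];cv2.imwrite(f"pics/{nm}c.png",cv2.resize(im,None,fx=3.7,fy=3.7,interpolation=cv2.INTER_CUBIC))
E
```

```text
clock: 7.35
tool_pos: [0.4392, 0.2518, 0.2113]
tool_rot: [-0.068, 0.704, 0.067, 0.704]
ft_force: [1.0, -0.0, -2.6]
finger_gap: 0.0624
pos [0.4392 0.2518 0.2113] axes
 [[-0.001, -0.001, -1.0], [-0.19, 0.982, -0.001], [0.982, 0.19, -0.001]] 
shift tool mm [   1.5 -477.    -8.5] turn about tool x -0.0332 units -0.22 q7 1.19 t 7.35 F [ 1.  -0.  -2.6] gap 0.06244674345871439
```

View pics/s6c.png

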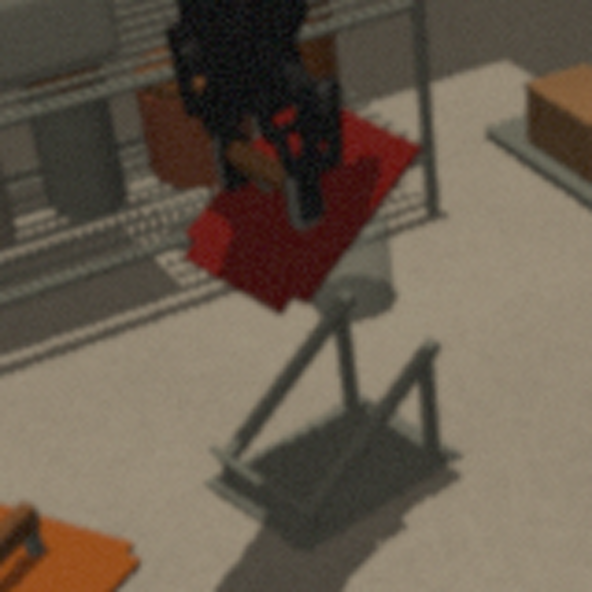

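View pics/w6.png

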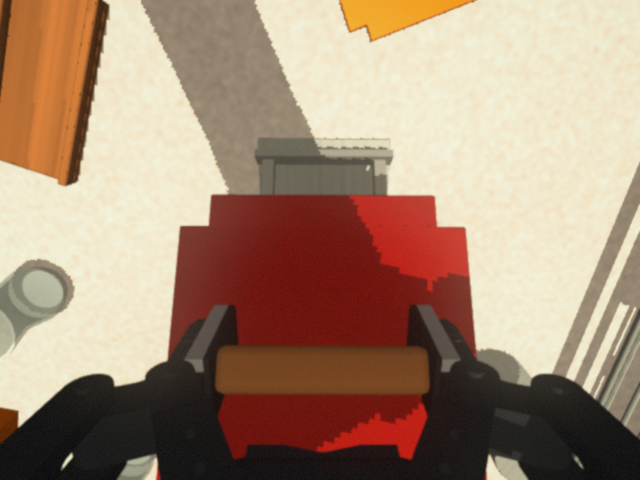

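The lid is in the grip at an unchanged tilt, with its tongue edge at row 195 as before. Carry it to the canister side.

```bash
python3 -m pendant '0 -0.2 0 -0.2 -1; 0 -0.5 0 0 -1; 0 -0.8 0 0 -1; 0 -0.9 0 0 -1; 0 -0.9 0 0 -1; 0 -0.9 0 0 -1; 0 -0.9 0 0 -1; 0 -0.9 0 0 -1; 0 -0.9 0 0 -1; 0 -0.9 0 0 -1;0 -0.9 0 0 -1;0 -0.6 0 0 -1'; python3 -m pendant '0 -0.2 0 0 -1; 0 0 0 0 -1; 0 0 0 0 -1; 0 0 0 0 -1'
python3 - <<'E'
from shot import *
cy=.2243;E=np.array([np.cos(cy),np.sin(cy)]);t=np.array([.463,-.2315])+E*.06
plan([*t,.21],cy+np.pi/2)
c=shot("wrist","w7")
c=shot("side","s7")
E
```

```text
clock: 8.65
tool_pos: [0.5406, -0.2054, 0.2111]
tool_rot: [-0.077, 0.704, 0.076, 0.702]
ft_force: [0.0, 0.0, -1.7]
finger_gap: 0.0625
clock: 9.05
tool_pos: [0.5437, -0.209, 0.2117]
tool_rot: [-0.079, 0.703, 0.08, 0.703]
ft_force: [0.8, -0.3, -2.2]
finger_gap: 0.0624
pos [ 0.5437 -0.209   0.2117] axes
 [[-0.001, 0.001, -1.0], [-0.222, 0.975, 0.002], [0.975, 0.222, -0.0]] 
shift tool mm [  1.7  -4.  -23.7] turn about tool x -0.0002 units -0.0 q7 2.23 t 9.05 F [ 0.8 -0.3 -2.2] gap 0.06244934220551388
```

View pics/s7.png

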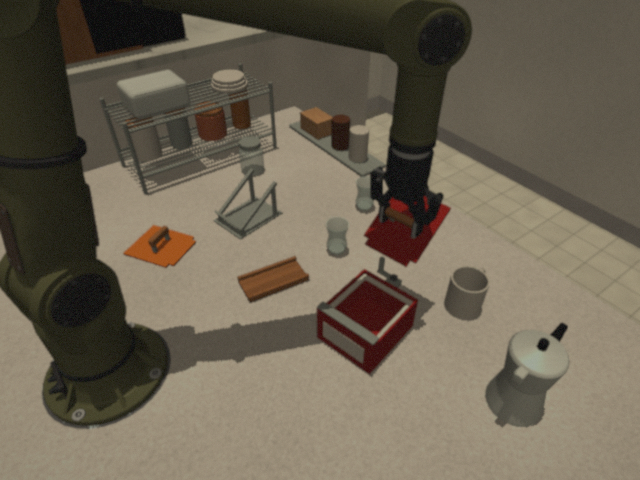

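View pics/w7.png

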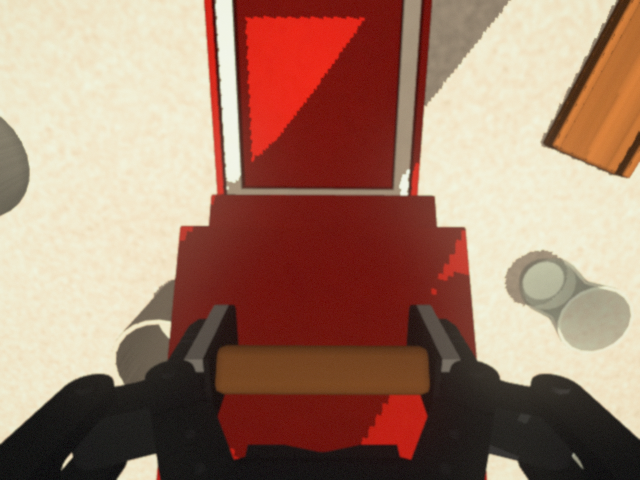

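```bash
python3 -m pendant '0 0 -0.3 0 -1; 0 0 -0.5 0 -1; 0 0 -0.5 0 -1; 0 0 -0.3 0 -1; 0 0 0 0 -1; 0 0 0 0 -1'
python3 - <<'E'
from shot import *
c=shot("wrist","w8")
print(tool()[0])
E
```

```text
clock: 9.75
tool_pos: [0.4662, -0.228, 0.2126]
tool_rot: [-0.078, 0.702, 0.079, 0.703]
ft_force: [0.3, -0.8, -2.3]
finger_gap: 0.0626
[ 0.46656644 -0.22789975  0.212459  ]
```

View pics/w8.png

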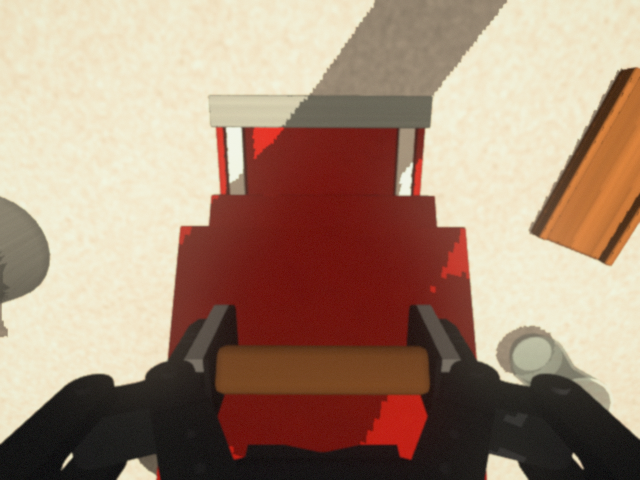

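```bash
cat > rel.py <<'E'
from shot import *
import sys
from scipy import ndimage
def onz(c,uv,z):
    o,d=ray(c,uv);return o+d*((z-o[2])/d[:,2])[:,None]
c=load("w8.npz");W=cloud(c)
# lip: depth pixels in z band
m=(W[...,2]>.095)&(W[...,2]<.11);m[:80]=0;m[140:]=0
L=W[m];print("lip z",np.percentile(L[:,2],[5,50,95]))
vv,uu=np.where(m)
# edge rows per column via mask
cols=range(225,420,5);hi=[np.where(m[:,u])[0].min()-.5 for u in cols];lo=[np.where(m[:,u])[0].max()+.5 for u in cols]
z=.102
A=onz(c,[(u,v) for u,v in zip(cols,hi)],z);B=onz(c,[(u,v) for u,v in zip(cols,lo)],z)
for n,Q in(("outer",A),("inner",B)):
    k=np.polyfit(Q[:,1],Q[:,0],1);print(n,"yaw",-np.arctan(k[0]))
yaw=-np.arctan((np.polyfit(A[:,1],A[:,0],1)[0]+np.polyfit(B[:,1],B[:,0],1)[0])/2)
rows=range(100,122,2);l=[np.where(m[v])[0].min()-.5 for v in rows];r=[np.where(m[v])[0].max()+.5 for v in rows]
Lf=onz(c,[(u,v) for u,v in zip(l,rows)],z);Rt=onz(c,[(u,v) for u,v in zip(r,rows)],z)
E=np.array([np.cos(yaw),np.sin(yaw)]);F=np.array([-E[1],E[0]])
print("yaw",yaw,"x' outer/inner",(A[:,:2]@E).mean(),(B[:,:2]@E).mean(),"y'",(Lf[:,:2]@F).mean(),(Rt[:,:2]@F).mean())
yc=((Lf[:,:2]@F).mean()+(Rt[:,:2]@F).mean())/2
xc=((A[:,:2]@E).mean()+.078+(B[:,:2]@E).mean()+.059)/2
o=E*xc+F*yc;print("canister origin",o)
# ledge depth
print("ledge z",np.nanmedian(W[140:185,232:240,2]),np.nanmedian(W[140:185,402:410,2]))
# lid plane
mr=red(c)&(W[...,2]>.15);mr[:190]=0;mr[330:]=0;mr[:,:170]=0;mr[:,480:]=0
P=W[mr];U,S,V=np.linalg.svd(P-P.mean(0),full_matrices=False);n=V[2]*np.sign(V[2,2]);print("lid n tilt",np.arccos(n[2]),"yaw",np.arctan2(-n[1],-n[0]),"cnt",len(P))
# tongue tip edge on plane
mm=red(c)&(W[...,2]>.15)
cc=range(220,430,5);tv=[np.where(mm[:,u])[0].min()-.5 for u in cc]
oo,d=ray(c,[(u,v) for u,v in zip(cc,tv)]);s=((P.mean(0)-oo)@n)/(d@n);T=oo+d*s[:,None]
rr=range(200,222,2);lf=[np.where(mm[v])[0].min()-.5 for v in rr];rt=[np.where(mm[v])[0].max()+.5 for v in rr]
def pl(uv):
    oo,d=ray(c,uv);return oo+d*(((P.mean(0)-oo)@n)/(d@n))[:,None]
a=pl(list(zip(lf,rr)));b=pl(list(zip(rt,rr)))
k=np.polyfit(T[:,1],T[:,0],1);ly=-np.arctan(k[0])
mid=(a[:,:2]@F).mean()/2+(b[:,:2]@F).mean()/2
print("tip top edge: x' (can)",(T[:,:2]@E).mean()-xc,"z",T[:,2].mean(),"yaw",ly,"y can",mid-yc,"width",abs((a[:,:2]@F).mean()-(b[:,:2]@F).mean()))
p,M,_=tool();print("tcp",p,"tcp can",p[:2]@E-xc,p[:2]@F-yc)
E
python3 rel.py
```

```text
lip z [0.10054593 0.10176549 0.10293058]
outer yaw 0.21612491713930568
inner yaw 0.21750353640294712
yaw 0.21681433143514758 x' outer/inner 0.32237050691586805 0.3413043385752687 y' -0.39036232175911595 -0.2555060885198799
canister origin [ 0.46043409 -0.22925313]
ledge z 0.07970222202962743 0.07991222285720676
lid n tilt 0.5641726688637249 yaw 0.2200005726181066 cnt 34557
tip top edge: x' (can) -0.035098485290543935 z 0.19243834107335317 yaw 0.21598047220623393 y can 0.0017338698563005295 width 0.09347900630304751
tcp [ 0.46656644 -0.22789975  0.212459  ] tcp can 0.006279915882811793 2.5124757757066796e-06
```

```bash
python3 -m pendant '0 -0.03 -0.24 0 -1; 0.3 0 0 0 -1; 0.4 0 0 0 -1; 0.4 0 0 0 -1; 0.4 0 0 0 -1; 0.2 0 0 0 -1; 0 0 0 0 -1; 0 0 0 0 -1'; sed -i 's/^c=load("w8.npz")/c=shot("wrist",sys.argv[1])/' rel.py
python3 - <<'E'
from shot import *
c=shot("wrist","w9");print(tool()[0]);c=shot("side","s9");cv2.imwrite("pics/s9c.png",cv2.resize(c["pixels"][220:380,280:480,::-1],None,fx=3.7,fy=3.7,interpolation=cv2.INTER_CUBIC))
E
```

```text
clock: 10.6
tool_pos: [0.4545, -0.2333, 0.1277]
tool_rot: [-0.078, 0.703, 0.078, 0.703]
ft_force: [0.5, -1.6, -1.8]
finger_gap: 0.0627
[ 0.4548398  -0.23337869  0.12807409]
```

View pics/w9.png

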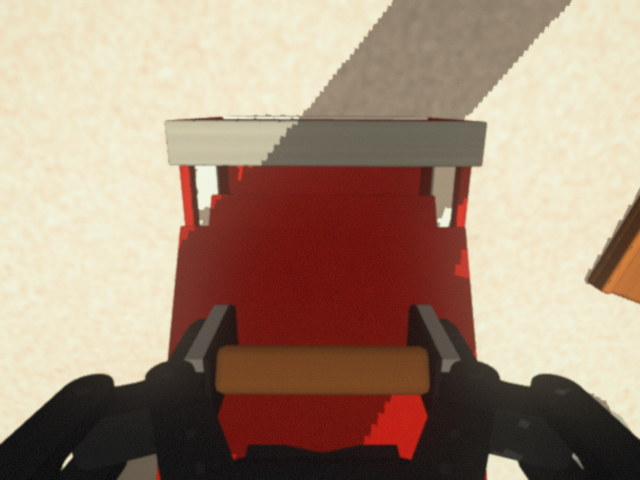

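View pics/s9c.png

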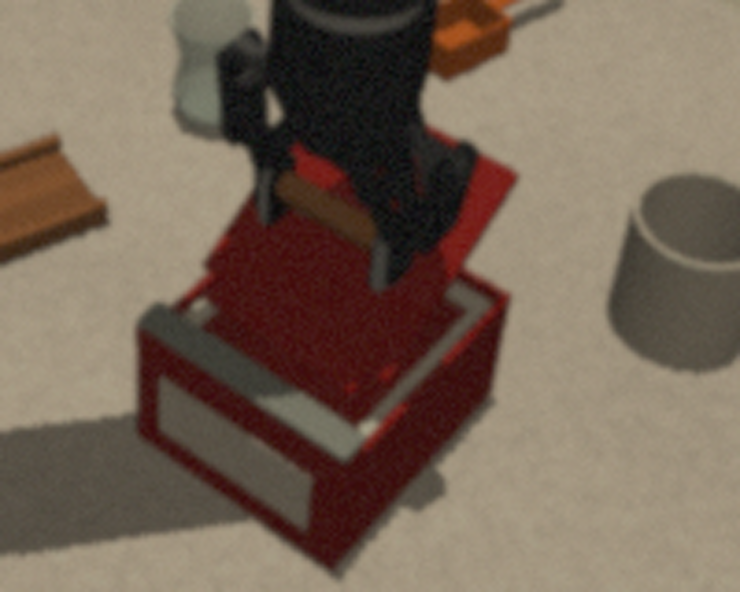

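```bash
cat > tg.py <<'E'
from tool import *
yaw=.2168;E=np.array([np.cos(yaw),np.sin(yaw)]);F=np.array([-E[1],E[0]]);o=np.array([.4604,-.2293])
p,M,s=tool();d=p[:2]-o;zt=M[:,2]
print("tongue can mm: x",(d@E-.0382)*1e3,"y",(d@F+.0017)*1e3,"z",(p[2]-.0252)*1e3,"tool yaw err",np.arctan2(M[1,2],M[0,2])-yaw,"F",np.round(s["ft_force"],1),"F can x",s["ft_force"][:2]@E,"t",s["clock"],"gap",s["finger_gap"])
E
python3 tg.py
python3 - <<'E'
from rel import *
E
python3 - <<'E'
from h import *
c=load("w9.npz");W=cloud(c)
yaw=.2168;E=np.array([np.cos(yaw),np.sin(yaw)]);F=np.array([-E[1],E[0]])
m=(W[...,2]>.097)&(W[...,2]<.108);m[:110]=0;m[175:]=0
rows=range(130,160,3)
def onz(uv,z):
    o,d=ray(c,uv);return o+d*((z-o[2])/d[:,2])[:,None]
for z,l in((.102,"lip"),):
    a=onz([(np.where(m[v])[0].min()-.5,v) for v in rows],z)@np.r_[F,0];b=onz([(np.where(m[v])[0].max()+.5,v) for v in rows],z)@np.r_[F,0]
    print("lip y",a.mean(),b.mean(),(a.mean()+b.mean())/2)
T=onz([(211,200),(436,200)],.108)@np.r_[F,0];print("tongue y",T,T.mean())
lo=[np.where(m[:,u])[0].max()+.5 for u in range(230,420,10)]
Q=onz([(u,v) for u,v in zip(range(230,420,10),lo)],.102);print("lip edge x rel origin",(Q[:,:2]@E).mean()-np.array([.4604,-.2293])@E, "lip z",np.median(W[m][:,2]))
E
```

```text
tongue can mm: x -44.380020514398595 y -1.1134410853644712 z 103.02917321032187 tool yaw err 0.00450427273697504 F [ 0.6 -0.3 -2.6] F can x 0.4691549311851122 t 10.7 gap 0.06248221867304045
lip y -0.39036396430394127 -0.25562465748008306 -0.32299431089201214
tongue y [-0.37159951 -0.27559714] -0.3235983246885096
lip edge x rel origin -0.059175124792920974 lip z 0.10175762697161042Traceback (most recent call last):
  File "<stdin>", line 1, in <module>
  File "rel.py", line 6, in <module>
    c=shot("wrist",sys.argv[1]);W=cloud(c)
                   ~~~~~~~~^^^
IndexError: list index out of range
```

```bash
python3 -m pendant '0.2 0.015 0 0 -1; 0.2 0 0 0 -1; 0 0 0 0 -1; 0 0 0 0 -1'; python3 tg.py
python3 - <<'E'
from shot import *
c=shot("wrist","w10")
E
```

```text
clock: 11.1
tool_pos: [0.4536, -0.2322, 0.1066]
tool_rot: [-0.078, 0.703, 0.078, 0.702]
ft_force: [0.2, 0.1, -2.2]
finger_gap: 0.0624
tongue can mm: x -45.462290003473434 y 0.380542041427048 z 81.41198297772966 tool yaw err 0.00433991042872614 F [ 0.2  0.1 -2.2] F can x 0.2313066574677363 t 11.1 gap 0.06241121916400705
```

View pics/w10.png

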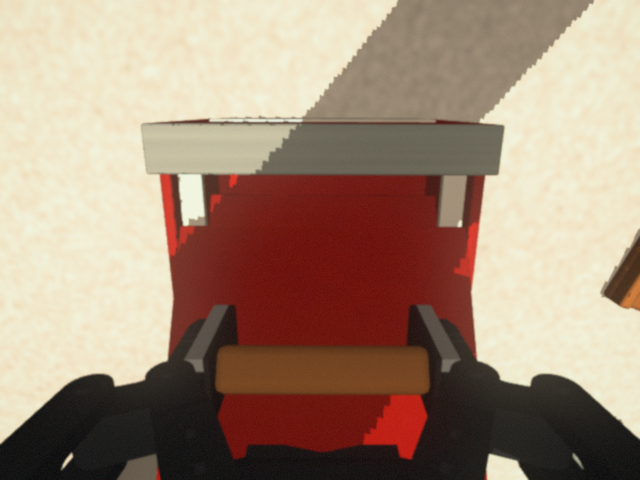

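```bash
python3 -m pendant '-0.025 0 -0.1 0 -1; 0 0 -0.1 0 -1; 0 0 -0.1 0 -1; 0 0 -0.08 0 -1; 0 0 0 0 -1; 0 0 0 0 -1'; python3 tg.py
python3 - <<'E'
from shot import *
c=shot("wrist","w11");c=shot("side","s11");cv2.imwrite("pics/s11c.png",cv2.resize(c["pixels"][220:380,280:480,::-1],None,fx=3.7,fy=3.7,interpolation=cv2.INTER_CUBIC))
E
```

```text
clock: 11.75
tool_pos: [0.4356, -0.2364, 0.1085]
tool_rot: [-0.078, 0.703, 0.078, 0.703]
ft_force: [0.4, -0.0, -2.0]
finger_gap: 0.0628
tongue can mm: x -63.98642717677421 y 0.13260352596529196 z 83.30658210895497 tool yaw err 0.00441622326678312 F [ 0.4 -0.  -2. ] F can x 0.3497920476240005 t 11.75 gap 0.06278143861127558
```

View pics/w11.png

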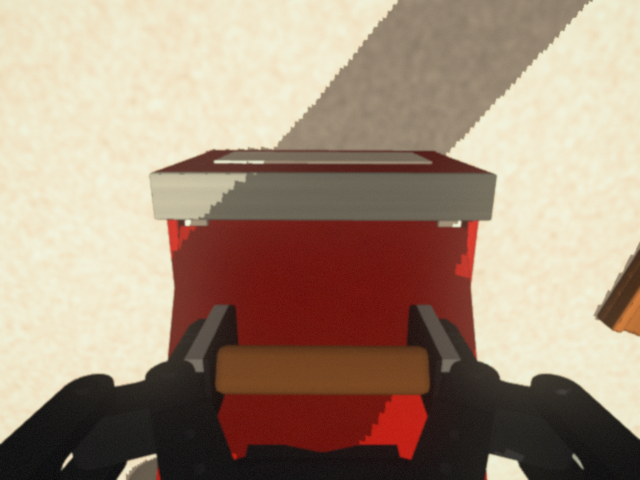

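View pics/s11c.png

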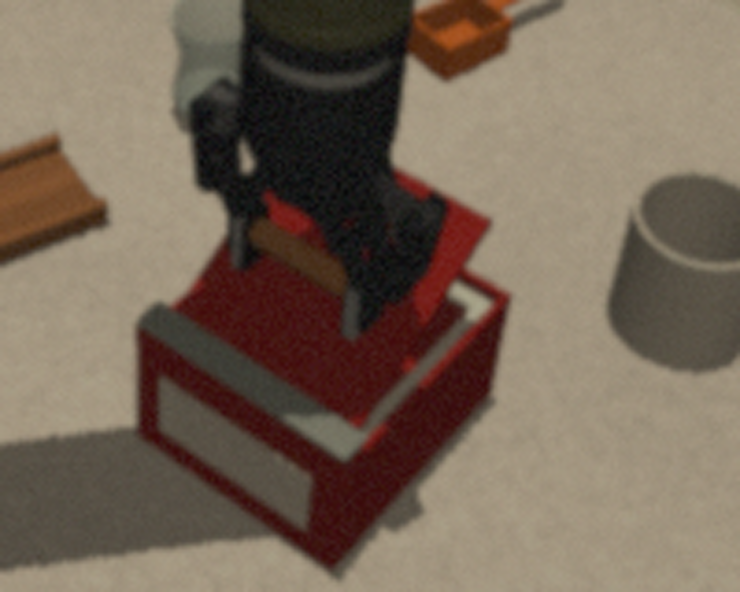

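The tongue is under the lip (edge at row 218), centred in y, with no contact force. A little deeper and down.

```bash
python3 -m pendant '0.015 0 -0.07 0 -1; 0.015 0 0 0 -1; 0 0 0 0 -1; 0 0 0 0 -1; 0 0 0 0 -1'; python3 tg.py
```

```text
clock: 12.35
tool_pos: [0.4321, -0.2371, 0.1069]
tool_rot: [-0.078, 0.703, 0.078, 0.703]
ft_force: [0.5, 0.1, -1.8]
finger_gap: 0.0629
tongue can mm: x -67.51369864643897 y 0.12192311386691168 z 81.66697346458814 tool yaw err 0.004527511028688341 F [ 0.5  0.1 -1.8] F can x 0.5362881918707033 t 12.35 gap 0.0628642348354113
```

```bash
cat > tilt.py <<'E'
from shot import *
import sys
c=shot("wrist",sys.argv[1]);W=cloud(c)
yaw=.2168;E=np.array([np.cos(yaw),np.sin(yaw)]);F=np.array([-E[1],E[0]]);o=np.array([.4604,-.2293])
mr=red(c)&~np.isnan(W[...,0]);mr[:230]=0;mr[335:]=0;mr[:,:245]=0;mr[:,:][:,405:]=0
P=W[mr]
for _ in range(3):
    U,S,V=np.linalg.svd(P-P.mean(0),full_matrices=False);n=V[2]*np.sign(V[2,2]);r=(P-P.mean(0))@n;P=P[abs(r)<.003]
print("n",len(P),"tilt",np.arccos(n[2]),"lean can x,y",n[:2]@E,n[:2]@F)
# underside height at canister x=-70,0,70
for x in(-.07,0,.07):
    q=o+E*x; z=P.mean(0)[2]-(n[:2]@(q-P.mean(0)[:2]))/n[2]-.006/n[2];print("underside z at can x",x,round(z*1e3,1))
E
python3 -m pendant '0.04 0 0.07 0 -1; 0.09 0 0.07 0 -1; 0 0 0 0 -1; 0 0 0 0 -1' 25; python3 tg.py; python3 tilt.py w12
```

```text
clock: 12.75
tool_pos: [0.4399, -0.2358, 0.1019]
tool_rot: [-0.078, 0.703, 0.078, 0.703]
ft_force: [-2.5, 1.9, 11.2]
finger_gap: 0.0626
tongue can mm: x -59.61961367151585 y -0.2188954780973798 z 76.73416655441287 tool yaw err 0.004957391432446945 F [-2.5  1.9 11.2] F can x -2.0672506135420092 t 12.75 gap 0.06255998786566165
n 16732 tilt 0.4943834502974881 lean can x,y -0.4744879081914342 -0.001025586145572337
underside z at can x -0.07 76.4
underside z at can x 0 114.1
underside z at can x 0.07 151.8
```

```bash
python3 -m pendant '0.04 0 0.0 0 -1; 0.06 0 0.03 0 -1; 0.06 0 0.06 0 -1; 0 0 0 0 -1; 0 0 0 0 -1'; python3 tg.py; python3 tilt.py w13
```

```text
clock: 13.3
tool_pos: [0.4474, -0.2343, 0.0955]
tool_rot: [-0.079, 0.7, 0.078, 0.705]
ft_force: [1.9, 4.0, 15.9]
finger_gap: 0.0624
tongue can mm: x -51.93675541474045 y -0.3999687934922375 z 70.32347779972159 tool yaw err 0.006432344940541984 F [ 1.9  4.  15.9] F can x 2.6771130851390557 t 13.3 gap 0.062403641072540934
n 16740 tilt 0.3690574098443359 lean can x,y -0.3607351296502945 -0.0009829607396944892
underside z at can x -0.07 77.3
underside z at can x 0 104.4
underside z at can x 0.07 131.5
```

View pics/w13.png

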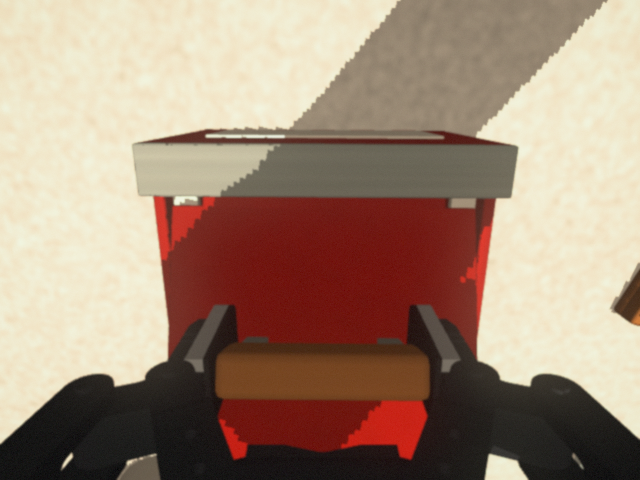

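```bash
python3 -m pendant '0.04 0 -0.04 0 -1; 0.06 0 0.02 0 -1; 0.06 0 0.04 0 -1; 0.03 0 0.03 0 -1; 0 0 0 0 -1; 0 0 0 0 -1' 20; python3 tg.py; python3 tilt.py w14
```

```text
clock: 13.95
tool_pos: [0.454, -0.2332, 0.0876]
tool_rot: [-0.08, 0.698, 0.078, 0.708]
ft_force: [8.3, 4.7, 16.7]
finger_gap: 0.0624
tongue can mm: x -45.28240900831212 y -0.7181461850800364 z 62.39203195020837 tool yaw err 0.007195676835203724 F [ 8.3  4.7 16.7] F can x 9.110172814838007 t 13.95 gap 0.0623950063637405
n 16493 tilt 0.2358697833830224 lean can x,y -0.2336886707257302 -0.00021985311860490134
underside z at can x -0.07 78.2
underside z at can x 0 95.1
underside z at can x 0.07 111.9
```

View pics/w14.png

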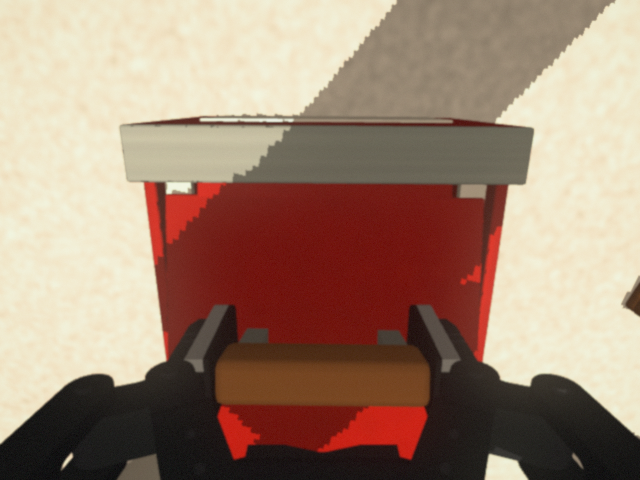

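Run:
```python
from shot import *
c=shot("side","s14");cv2.imwrite("pics/s14c.png",cv2.resize(c["pixels"][220:380,280:480,::-1],None,fx=3.7,fy=3.7,interpolation=cv2.INTER_CUBIC))
c=shot("scene","sc14");cv2.imwrite("pics/sc14c.png",cv2.resize(c["pixels"][190:330,160:340,::-1],None,fx=4,fy=4,interpolation=cv2.INTER_CUBIC))
```

```text
(no output)
```

View pics/s14c.png

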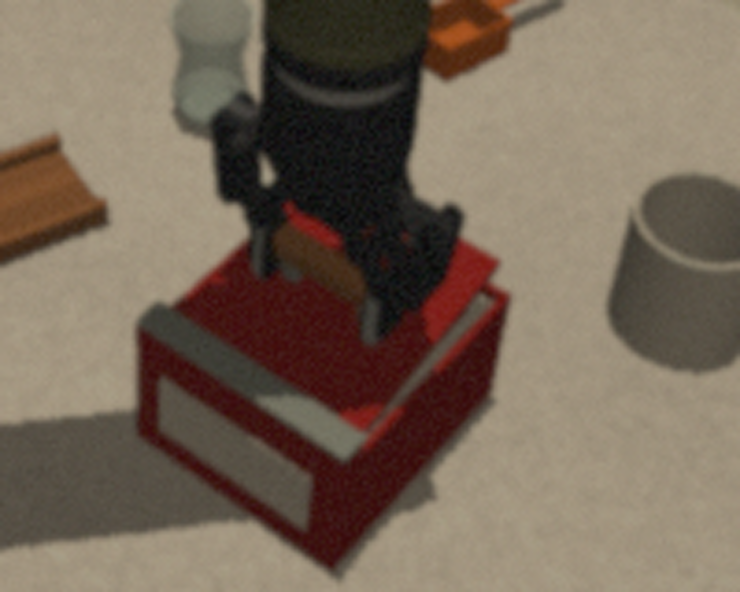

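View pics/sc14c.png

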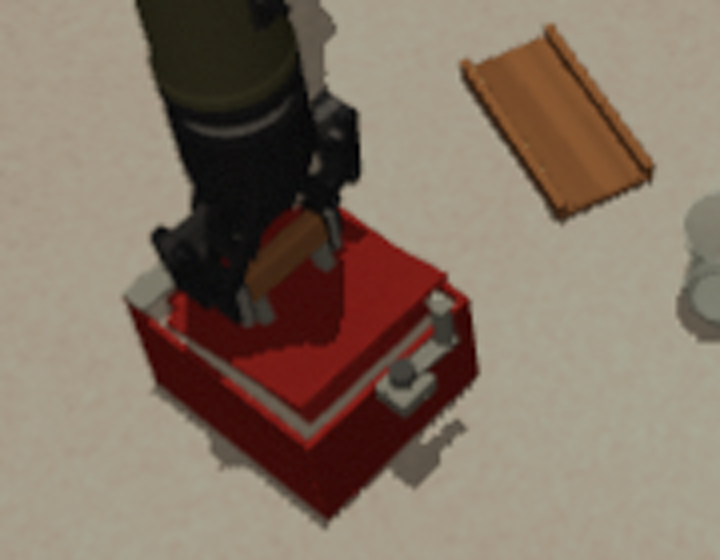

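```bash
cat > sh.py <<'E'
from h import *
import sys
c=load(sys.argv[1]+".npz");W=cloud(c)
yaw=.2168;E=np.array([np.cos(yaw),np.sin(yaw)]);F=np.array([-E[1],E[0]]);o=np.array([.4604,-.2293])
mr=red(c)&~np.isnan(W[...,0]);mr[:230]=0;mr[335:]=0;mr[:,:245]=0;mr[:,405:]=0
P=W[mr]
for _ in range(3):
    U,S,V=np.linalg.svd(P-P.mean(0),full_matrices=False);n=V[2]*np.sign(V[2,2]);r=(P-P.mean(0))@n;P=P[abs(r)<.003]
for uv in eval(sys.argv[2]):
    oo,d=ray(c,[uv]);X=(oo+d[0]*(((P.mean(0)-oo)@n)/(d[0]@n)));print(uv,"can x",(X[:2]-o)@E*1e3,"y",(X[:2]-o)@F*1e3,"z",X[2]*1e3)
E
python3 sh.py w14 "[(180,194.5),(472,198)]"
python3 - <<'E'
from h import *
c=load("w14.npz");cv2.imwrite("pics/w14c.png",cv2.resize(c["pixels"][160:360,110:530,::-1],None,fx=1.9,fy=2.5,interpolation=cv2.INTER_CUBIC))
E
```

```text
(180, 194.5) can x -52.28003898004205 y -54.30261119219557 z 88.65655916343451
(472, 198) can x -51.87659512050337 y 54.78598874834598 z 88.77819069218418
```

View pics/w14c.png

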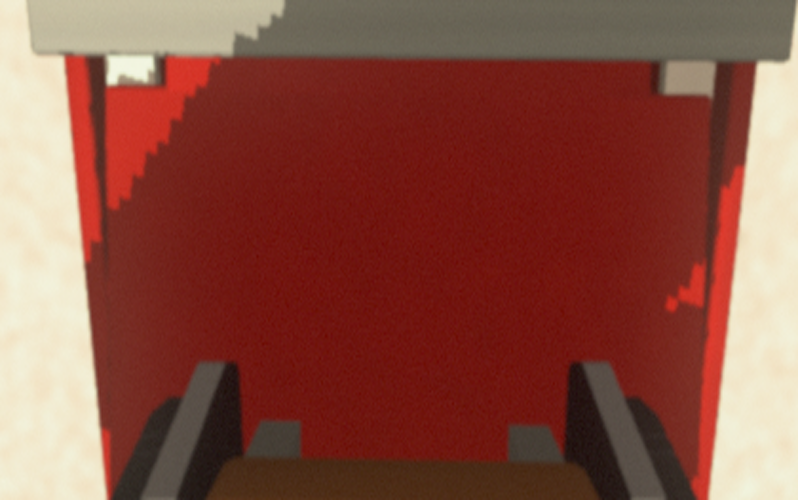

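```bash
python3 -m pendant '0.04 0 -0.04 0 -1; 0.05 0 -0.02 0 -1; 0.05 0 0.02 0 -1; 0.04 0 0.02 0 -1; 0 0 0 0 -1; 0 0 0 0 -1' 20; python3 tg.py; python3 tilt.py w15
```

```text
clock: 14.7
tool_pos: [0.4558, -0.2341, 0.0803]
tool_rot: [-0.081, 0.696, 0.078, 0.709]
ft_force: [11.0, 4.4, 23.4]
finger_gap: 0.0628
tongue can mm: x -43.71772540274241 y -1.9659187051195666 z 55.10622121825961 tool yaw err 0.007978869762187701 F [11.   4.4 23.4] F can x 11.719984582283546 t 14.7 gap 0.06280440219705853
n 16173 tilt 0.12306182959427091 lean can x,y -0.12275069825778077 0.00043024412771467237
underside z at can x -0.07 79.3
underside z at can x 0 88.0
underside z at can x 0.07 96.6
```

View pics/w15.png

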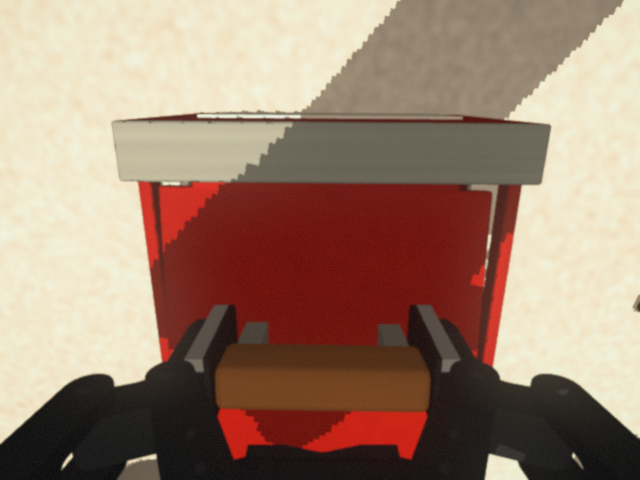

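```bash
python3 - <<'E'
from h import *
c=load("w15.npz");cv2.imwrite("pics/w15c.png",cv2.resize(c["pixels"][165:265,130:530,::-1],None,fx=2,fy=5,interpolation=cv2.INTER_CUBIC))
E
python3 sh.py w15 "[(175,186),(480,190),(492,240),(161,240)]"
```

```text
(175, 186) can x -55.07528247211926 y -54.95189433867251 z 87.24773883727762
(480, 190) can x -54.662996872319255 y 53.79367223664959 z 87.25158915937575
(492, 240) can x -36.685238872627586 y 59.68209581016425 z 89.4726348287375
(161, 240) can x -35.51064326638229 y -61.278349630657075 z 89.67035505109408
```

View pics/w15c.png

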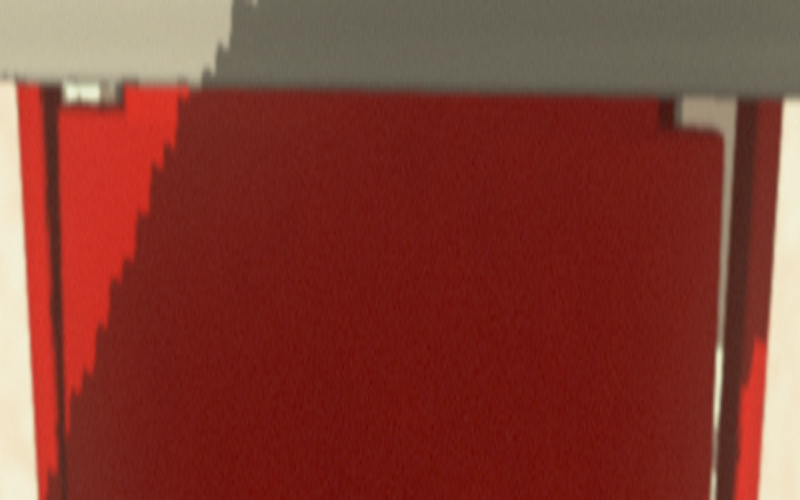

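```bash
python3 -m pendant '0.04 0.02 -0.02 0 -1; 0.05 0 0.02 0 -1; 0.04 0 0.03 0 -1; 0.03 0 0.03 0 -1; 0 0 0 0 -1; 0 0 0 0 -1' 20; python3 tg.py; python3 tilt.py w16
```

```text
clock: 15.35
tool_pos: [0.4552, -0.2339, 0.0721]
tool_rot: [-0.08, 0.698, 0.078, 0.707]
ft_force: [1.2, 4.3, 29.4]
finger_gap: 0.0627
tongue can mm: x -44.24175657907256 y -1.7210197961601188 z 46.87458468387237 tool yaw err 0.007082826412653925 F [ 1.2  4.3 29.4] F can x 2.0643717107081567 t 15.35 gap 0.062744993836698
n 15906 tilt 0.0006640124580653106 lean can x,y -0.00013023242193482072 -0.0006511159620044147
underside z at can x -0.07 79.8
underside z at can x 0 79.8
underside z at can x 0.07 79.8
```

View pics/w16.png

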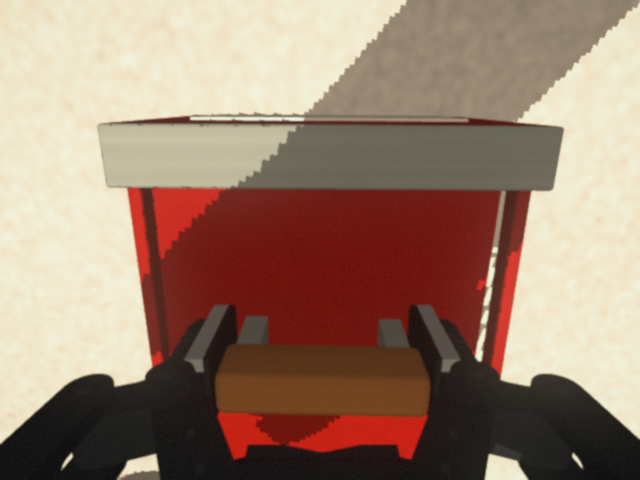

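The lid lies flat (tilt 0.001, underside 79.8 mm). I'll relieve the press, nudge toward centre and release.

```bash
python3 -m pendant '-0.06 0.02 0.05 0 -1; 0 0 0 0 -1; 0 0 0 0 -1' 20; python3 tg.py; python3 tilt.py w17; python3 sh.py w17 "[(320,300)]" | head -1
```

```text
clock: 15.7
tool_pos: [0.4548, -0.2333, 0.0722]
tool_rot: [-0.081, 0.7, 0.077, 0.706]
ft_force: [4.4, -1.9, 10.0]
finger_gap: 0.0624
tongue can mm: x -44.57087471782475 y -0.992902355410567 z 46.96381255953627 tool yaw err 0.006075924142867589 F [ 4.4 -1.9 10. ] F can x 3.9260276282265036 t 15.7 gap 0.06236554716813737
n 15909 tilt 0.0005061114531146399 lean can x,y 0.00042218489889983156 -0.000279121286060636
underside z at can x -0.07 79.8
underside z at can x 0 79.8
underside z at can x 0.07 79.8
(320, 300) can x -14.6465092786933 y -1.895221021815107 z 85.80075289183588
```

```bash
python3 -m pendant '-0.02 0 0.05 0 -1; 0 0 0 0 -1; 0 0 0 0 -1; 0 0 0 0 -1' 20; python3 tg.py; python3 -m pendant '0 0 0 0 -0.2; 0 0 0 0 0.3; 0 0 0 0 1; 0 0 0 0 1; 0 0 0 0 1; 0 0 0 0 1; 0 0 0 0 1'; python3 tg.py; python3 tilt.py w18
```

```text
clock: 16.15
tool_pos: [0.4546, -0.2333, 0.0722]
tool_rot: [-0.08, 0.701, 0.077, 0.704]
ft_force: [-0.5, -2.4, 10.7]
finger_gap: 0.0621
tongue can mm: x -44.67104821032375 y -0.930671929538561 z 46.99900212035235 tool yaw err 0.005301720385639502 F [-0.5 -2.4 10.7] F can x -1.016542414079786 t 16.15 gap 0.062081947527059554
clock: 16.85
tool_pos: [0.452, -0.2304, 0.0696]
tool_rot: [-0.078, 0.703, 0.078, 0.703]
ft_force: [-0.5, -0.5, 0.3]
finger_gap: 0.0854
tongue can mm: x -46.67781320128318 y 2.4029895800908196 z 44.42699032974376 tool yaw err 0.00455412857371601 F [-0.5 -0.5  0.3] F can x -0.586663313721432 t 16.85 gap 0.08535230574657017
n 16395 tilt 0.0008583903868058902 lean can x,y 0.0004531385786877567 -0.0007290399878344104
underside z at can x -0.07 79.8
underside z at can x 0 79.8
underside z at can x 0.07 79.8
```

View pics/w18.png

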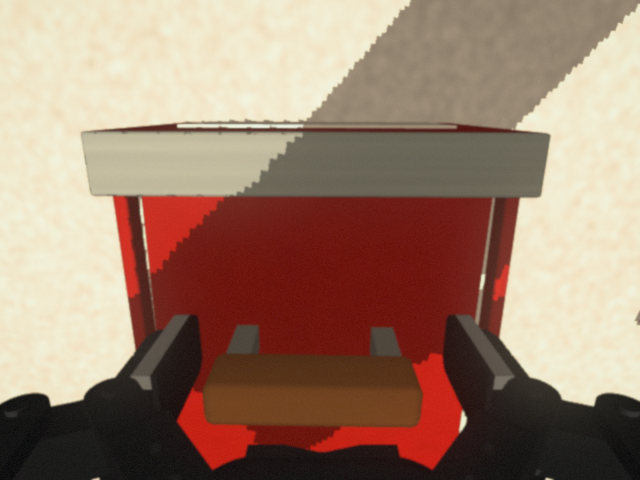

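```bash
python3 -m pendant '-0.3 0 0 0 1; -0.5 0 0 0 1; -0.8 0 0 0 1; -0.9 0 0 0 1; 0 0 0.6 0 1; 0 0 0.8 0 1; 0 0 0.8 0 1; 0 0 0.6 0 1; 0 0 0 0 1; 0 0 0 0 1'
python3 - <<'E'
from shot import *
c=shot("wrist","w19")
print(tool()[0])
for q in ["latch","latch_post","lid","lid_handle","canister","glass_a"]:
    print(q,[(np.round(d["rect"]).tolist(),round(d["confidence"],2)) for d in look_for(q,c)])
W=cloud(c)
m=(W[...,2]>.108)&(W[...,2]<.145)
k,l,s,ce=cv2.connectedComponentsWithStats(m.astype(np.uint8))
for i in range(1,k):
    if s[i,4]>30: P=W[l==i];print(s[i],P.mean(0).round(4),P[:,2].max())
c=shot("scene","sc19")
E
```

```text
clock: 17.9
tool_pos: [0.5884, -0.1999, 0.1941]
tool_rot: [-0.078, 0.703, 0.078, 0.702]
ft_force: [-0.2, -0.6, 0.1]
finger_gap: 0.0857
[ 0.58768992 -0.20066237  0.19444184]
latch [([351.0, 174.0, 91.0, 39.0], 0.82)]
latch_post [([350.0, 173.0, 88.0, 33.0], 0.93)]
lid [([318.0, 69.0, 212.0, 138.0], 0.92), ([349.0, 174.0, 85.0, 38.0], 0.74)]
lid_handle [([317.0, 68.0, 211.0, 135.0], 0.9)]
canister [([318.0, 95.0, 243.0, 188.0], 0.73), ([350.0, 171.0, 84.0, 35.0], 0.61)]
glass_a [([590.0, 264.0, 100.0, 95.0], 0.65), ([587.0, 402.0, 12.0, 8.0], 0.59)]
[255   0 126   9 931] [ 0.465  -0.2272  0.1167] 0.12543468446726153
[367 163  26  27 513] [ 0.5401 -0.1778  0.1277] 0.1324274784719702
```

View pics/w19.png

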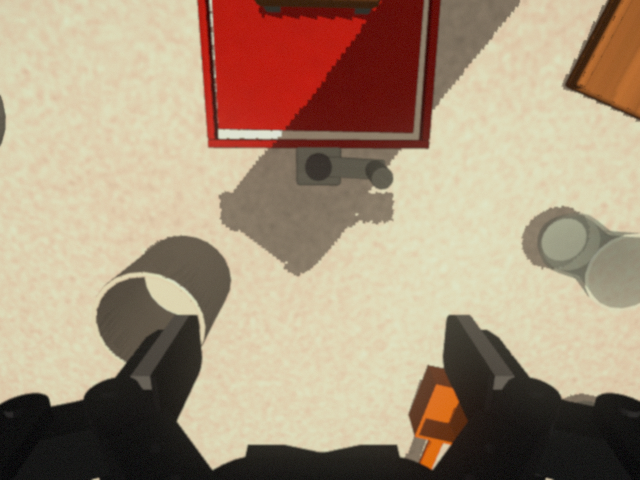

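View pics/sc19.png

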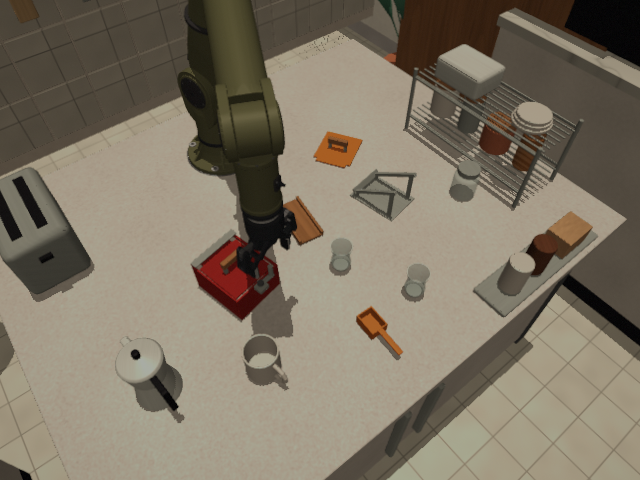

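Run:
```python
from h import *
c=load("w19.npz");cv2.imwrite("pics/w19c.png",cv2.resize(c["pixels"][0:160,190:450,::-1],None,fx=3,fy=3.7,interpolation=cv2.INTER_CUBIC))
yaw=.2168;E=np.array([np.cos(yaw),np.sin(yaw)]);F=np.array([-E[1],E[0]]);o=np.array([.4604,-.2293])
def can(uv,z):
    oo,d=ray(c,uv);X=oo+d*((z-oo[2])/d[:,2])[:,None];X=X[:,:2]-o;return np.c_[X@E,X@F]*1e3
print("lid +x corners",can([(218,129.5),(420,131.5)],.086))
print("rim outer",can([(209,147),(428,148)],.089))
W=cloud(c)
h=hsv(c)
mask=red(c)
for u in (250,300,350,400):
    col=[(v,int(h[v,u,0]),int(h[v,u,1]),int(h[v,u,2])) for v in range(124,150,2)];print(u,col)
# glass / mug positions
for nm,b in (("mug",(95,232,235,365)),("glass",(520,640,205,310))):
    P=W[b[2]:b[3],b[0]:b[1]].reshape(-1,3);P=P[(P[:,2]>.03)&(P[:,2]<.1)];print(nm,P.min(0),P.max(0))
```

```text
lid +x corners [[ 67.25014815 -61.15440067]
 [ 67.76192616  62.35898762]]
rim outer [[ 77.50712704 -66.64139816]
 [ 77.3780228   67.30325875]]
250 [(124, 2, 216, 192), (126, 2, 218, 193), (128, 2, 189, 178), (130, 17, 36, 189), (132, 36, 17, 225), (134, 39, 15, 227), (136, 36, 17, 225), (138, 25, 30, 186), (140, 2, 183, 148), (142, 2, 212, 185), (144, 3, 213, 184), (146, 3, 187, 172), (148, 13, 76, 194)]
300 [(124, 3, 216, 97), (126, 2, 219, 98), (128, 1, 215, 96), (130, 7, 134, 99), (132, 17, 68, 136), (134, 16, 65, 141), (136, 16, 67, 141), (138, 14, 76, 124), (140, 3, 173, 90), (142, 3, 211, 99), (144, 3, 208, 98), (146, 2, 169, 95), (148, 16, 63, 93)]
350 [(124, 2, 231, 96), (126, 2, 216, 97), (128, 2, 214, 100), (130, 2, 193, 95), (132, 13, 77, 119), (134, 19, 67, 140), (136, 17, 62, 140), (138, 15, 73, 130), (140, 4, 160, 89), (142, 2, 198, 98), (144, 2, 205, 97), (146, 3, 203, 93), (148, 11, 89, 109)]
400 [(124, 3, 210, 101), (126, 3, 208, 103), (128, 2, 207, 101), (130, 2, 190, 102), (132, 7, 123, 104), (134, 16, 66, 140), (136, 17, 64, 144), (138, 17, 63, 138), (140, 6, 130, 96), (142, 3, 181, 100), (144, 4, 183, 99), (146, 3, 177, 98), (148, 9, 97, 110)]
mug [ 0.64086502 -0.3403945   0.03000552] [ 0.71779382 -0.26200025  0.08957084]
glass [ 0.54386256 -0.01816837  0.03000472] [0.59998183 0.03424074 0.08674613]
```

View pics/w19c.png

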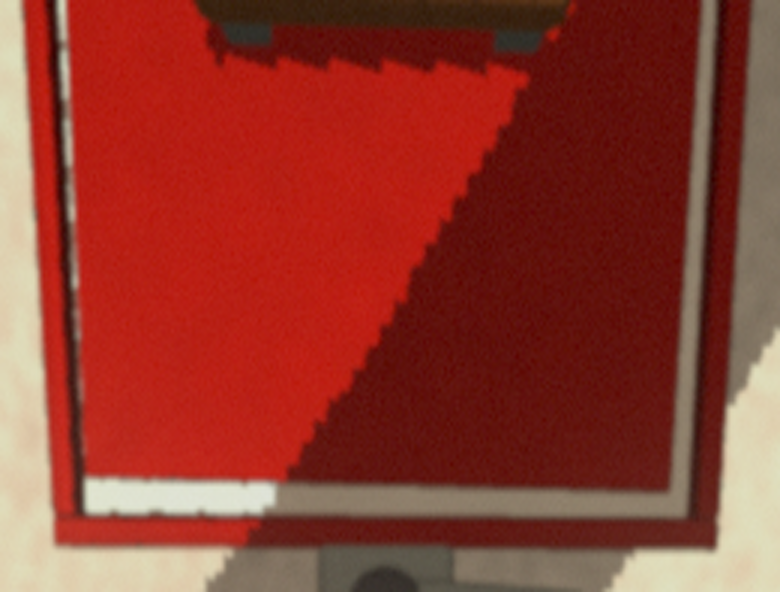

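```bash
python3 -m pendant '0 0 0 0.87 -1; 0 0 0 0.87 -1; 0 0 0 0.87 -1; 0 0 0 0.87 -1; 0 0 0 0.87 -1; 0 0 0 0.87 -1; 0 0 0 0 -1; 0 0 0 0 -1; 0 0 0 0 -1'  20; python3 -c "
from tool import *
plan([.5543,-.1534,.13],.2168+np.pi/4)"
```

```text
clock: 19.2
tool_pos: [0.5886, -0.1999, 0.1949]
tool_rot: [0.195, 0.68, -0.195, 0.68]
ft_force: [-0.1, -0.0, -0.1]
finger_gap: 0.0001
pos [ 0.5886 -0.1999  0.1949] axes
 [[0.0, 0.0, -1.0], [0.531, 0.847, 0.0], [0.847, -0.531, 0.0]] 
shift tool mm [ 65.   21.2 -53.8] turn about tool x 0.009 units 0.06 q7 1.5 t 19.2 F [-0.1 -0.  -0.1] gap 0.00012884580387038957
```

```bash
python3 -m pendant '0 0.22 -0.54 0.06 -1; 0 0.2 -0.54 0 -1; 0 0 0 0 -1; 0 0 0 0 -1; 0 0 0 0 -1'
python3 - <<'E'
from shot import *
c=shot("wrist","w20");W=cloud(c);p,M,s=tool();print(p)
q=(W-p)@M*1e3
m=(np.abs(q[...,1])<40)&(np.abs(q[...,2])<25)&(q[...,0]<5)
print([ (int(v),q[v][m[v]].min(0).round(0).tolist(),q[v][m[v]].max(0).round(0).tolist()) for v in range(200,470,15) if m[v].any()])
c=shot("side","s20")
E
```

```text
clock: 19.7
tool_pos: [0.5548, -0.1542, 0.1952]
tool_rot: [0.199, 0.678, -0.199, 0.679]
ft_force: [-0.3, -0.4, 0.1]
finger_gap: -0.0001
[ 0.55476754 -0.15438393  0.19516877]
[(305, [-24.0, -5.0, -13.0], [-22.0, 8.0, -11.0]), (320, [-35.0, -12.0, -12.0], [-25.0, 15.0, -7.0]), (335, [-44.0, -12.0, -13.0], [-35.0, 15.0, -7.0]), (350, [-56.0, -12.0, -15.0], [-45.0, 15.0, -8.0]), (365, [-64.0, -30.0, -15.0], [-49.0, 32.0, -5.0]), (380, [-68.0, -35.0, -14.0], [-50.0, 38.0, -1.0]), (395, [-80.0, -39.0, -19.0], [-49.0, 40.0, 5.0]), (410, [-85.0, -40.0, -19.0], [-49.0, 40.0, 10.0]), (425, [-90.0, -40.0, -19.0], [-59.0, 40.0, 8.0]), (440, [-93.0, -40.0, -19.0], [-62.0, 40.0, 10.0]), (455, [-97.0, -39.0, -19.0], [-70.0, 40.0, 8.0])]
```

View pics/w20.png

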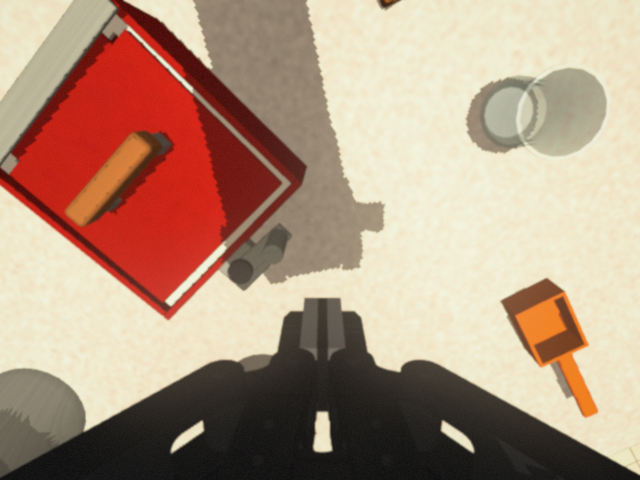

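View pics/s20.png

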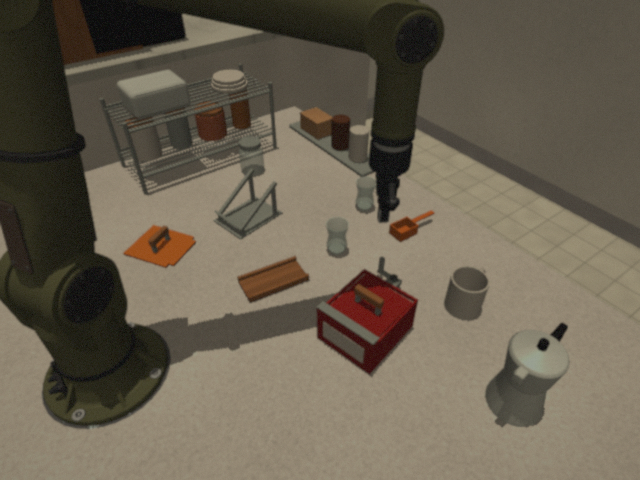

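```bash
python3 -m pendant '0.5 0 0 0 -1; 0.5 0 0 0 -1; 0.48 0 0 0 -1; 0 0 0 0 -1; 0 0 0 0 -1'
cat > lt.py <<'E'
from shot import *
yaw=.2168;E=np.array([np.cos(yaw),np.sin(yaw)]);F=np.array([-E[1],E[0]]);o=np.array([.4604,-.2293])
p,M,s=tool();d=p[:2]-o;x,y=d@E*1e3,d@F*1e3
print("tcp can",round(x,1),round(y,1),"z",p[2].round(4),"a",round((x+y)/2**.5,1),"b",round((x-y)/2**.5,1),"F",np.round(s["ft_force"],1),"t",s["clock"])
c=shot("scene",sys.argv[1]);cv2.imwrite(f"pics/{sys.argv[1]}c.png",cv2.resize(c["pixels"][200:320,180:340,::-1],None,fx=4,fy=4,interpolation=cv2.INTER_CUBIC))
E
python3 lt.py sc21
```

```text
clock: 20.3
tool_pos: [0.5544, -0.1541, 0.1211]
tool_rot: [0.199, 0.679, -0.2, 0.678]
ft_force: [0.1, -1.0, 0.0]
finger_gap: 0.0002
tcp can 108.0 53.2 z 0.1211 a 114.0 b 38.7 F [ 0.1 -1.   0. ] t 20.3
```

View pics/sc21c.png

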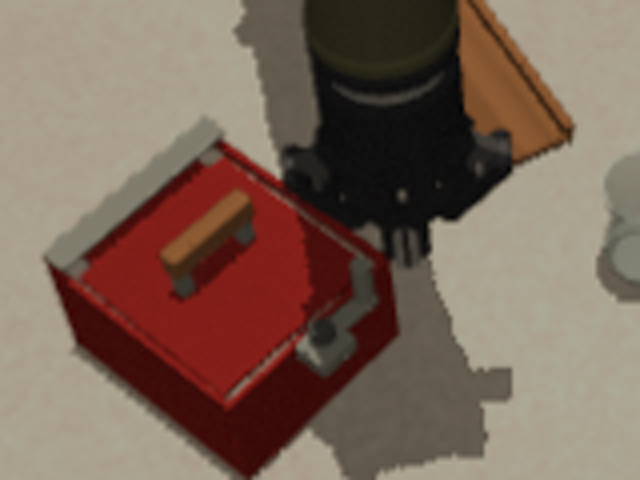

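```bash
python3 -m pendant '0 -0.16 0 0 -1; 0 -0.12 -0.1 0 -1; 0 -0.12 -0.06 0 -1; 0 -0.12 -0.02 0 -1; 0 -0.12 -0.02 0 -1; 0 0 0 0 -1; 0 0 0 0 -1'; python3 lt.py sc22
```

```text
clock: 21.05
tool_pos: [0.5287, -0.1747, 0.1209]
tool_rot: [0.199, 0.678, -0.199, 0.679]
ft_force: [-0.2, -0.6, -0.3]
finger_gap: 0.0003
tcp can 78.5 38.6 z 0.1209 a 82.8 b 28.2 F [-0.2 -0.6 -0.3] t 21.05
```

View pics/sc22c.png

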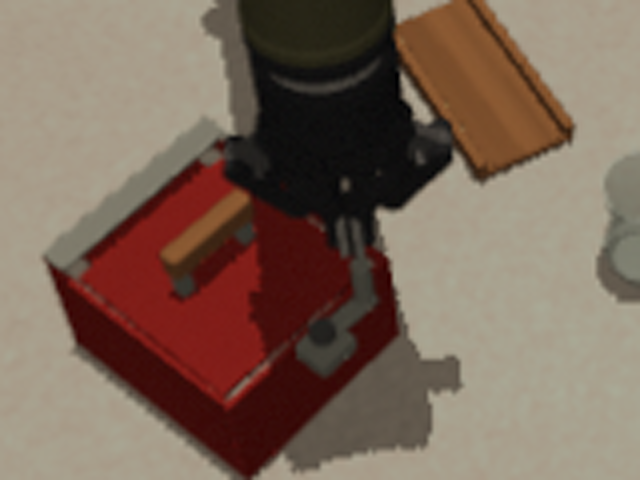

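The fingertips are 20 mm *behind* the TCP, so they passed over the post (I had the sign wrong). Back out, lower and repeat.

```bash
python3 -m pendant '0 0.3 0.1 0 -1; 0 0.34 0.1 0 -1; 0 0 0 0 -1; 0.37 0 0 0 -1; 0.37 0 0 0 -1; 0 0 0 0 -1; 0 0 0 0 -1'; python3 lt.py sc23
```

```text
clock: 21.8
tool_pos: [0.5544, -0.1531, 0.0838]
tool_rot: [0.199, 0.679, -0.199, 0.678]
ft_force: [0.5, -0.6, 0.8]
finger_gap: 0.0001
tcp can 108.1 54.2 z 0.0838 a 114.8 b 38.1 F [ 0.5 -0.6  0.8] t 21.8
```

View pics/sc23c.png

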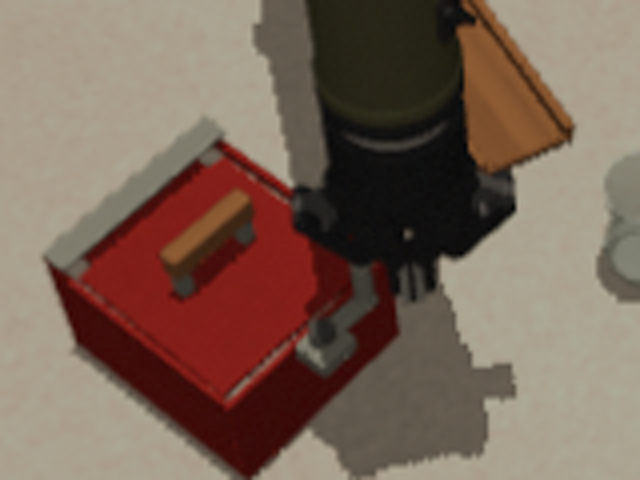

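```bash
python3 -m pendant '-0.06 -0.16 0 0 -1; 0 -0.12 -0.1 0 -1; 0 -0.12 -0.06 0 -1; 0 -0.12 -0.02 0 -1; 0 -0.12 -0.02 0 -1; 0 0 0 0 -1; 0 0 0 0 -1'; python3 lt.py sc24
```

```text
clock: 22.55
tool_pos: [0.5285, -0.1759, 0.087]
tool_rot: [0.199, 0.678, -0.2, 0.679]
ft_force: [-0.1, 0.5, 0.4]
finger_gap: -0.0
tcp can 78.0 37.5 z 0.087 a 81.6 b 28.6 F [-0.1  0.5  0.4] t 22.55
```

View pics/sc24c.png

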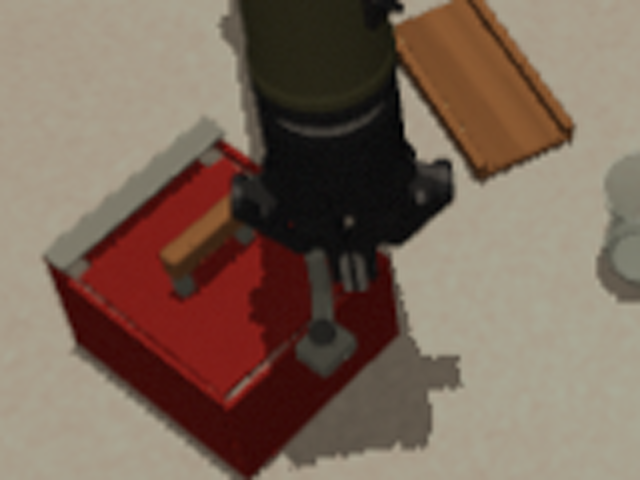

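The latch is now turning, about half way. Continue along the arc.

```bash
python3 -m pendant '0 -0.12 0.02 0 -1; 0 -0.12 0.02 0 -1; 0 -0.12 0.06 0 -1; 0 -0.1 0.08 0 -1; 0 0 0 0 -1; 0 0 0 0 -1'; python3 lt.py sc25
```

```text
clock: 23.2
tool_pos: [0.5237, -0.1999, 0.0869]
tool_rot: [0.199, 0.678, -0.2, 0.679]
ft_force: [-0.6, 0.4, 0.0]
finger_gap: 0.0002
tcp can 68.2 15.1 z 0.0869 a 58.9 b 37.5 F [-0.6  0.4  0. ] t 23.2
```

View pics/sc25c.png

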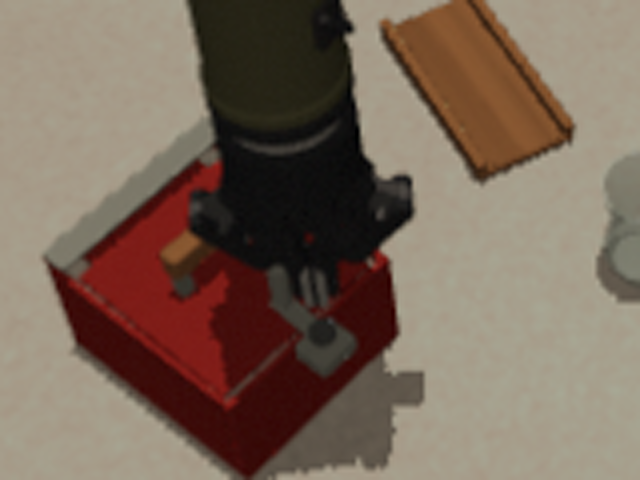

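```bash
python3 -m pendant '0 -0.05 0.03 0 -1; 0 0 0 0 -1; 0 0 0 0 -1'; python3 lt.py sc26;  python3 -m pendant '0 -0.05 0.03 0 -1; 0 0 0 0 -1; 0 0 0 0 -1'; python3 lt.py sc27
```

```text
clock: 23.55
tool_pos: [0.5238, -0.2019, 0.0869]
tool_rot: [0.199, 0.678, -0.199, 0.679]
ft_force: [-0.1, 0.3, 0.1]
finger_gap: 0.0002
tcp can 67.8 13.1 z 0.0869 a 57.2 b 38.7 F [-0.1  0.3  0.1] t 23.55
clock: 23.9
tool_pos: [0.5239, -0.2031, 0.0868]
tool_rot: [0.2, 0.679, -0.198, 0.678]
ft_force: [0.6, 5.1, 1.5]
finger_gap: -0.0
tcp can 67.6 12.0 z 0.0868 a 56.3 b 39.4 F [0.6 5.1 1.5] t 23.9
```

View pics/sc27c.png

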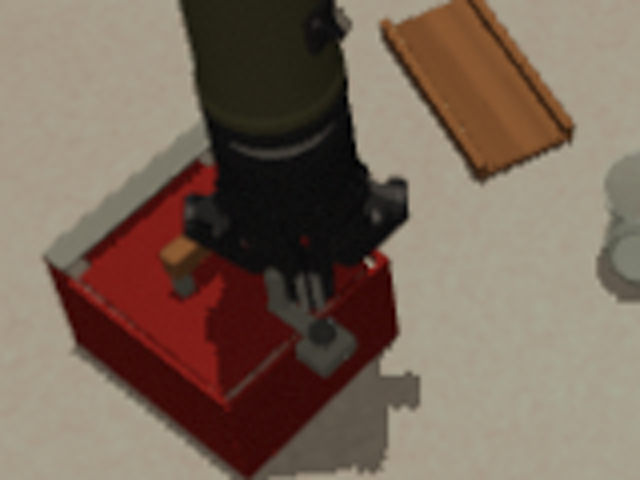

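Force rose to 5 N, so the latch is against its stop. Back off, rise and check.

```bash
python3 -m pendant '0 0.2 0 0 -1; 0 0.3 0 0 -1; -0.6 0 0 0 -1; -0.8 0 0 0 -1; -0.8 0 0 0 -1; 0 0.6 0.6 0 -1; 0 0.6 0.6 0 -1; 0 0 0.7 0 -1; 0 0 0 0 -1; 0 0 0 0 -1'
python3 - <<'E'
from shot import *
yaw=.2168;E=np.array([np.cos(yaw),np.sin(yaw)]);F=np.array([-E[1],E[0]]);o=np.array([.4604,-.2293])
c=shot("wrist","w28");W=cloud(c);p,M,s=tool();print(p,s["ft_force"])
x=(W[...,:2]-o)@E;y=(W[...,:2]-o)@F
m=(W[...,2]>.12)&(W[...,2]<.14)&(x>.03)&(x<.11)&(abs(y)<.05)
print("post can",np.median(x[m]),np.median(y[m]),m.sum())
r=red(c)&(abs(x)<.05)&(abs(y)<.05)&(W[...,2]<.1)
P=W[r];U,S,V=np.linalg.svd(P-P.mean(0),full_matrices=False);n=V[2]*np.sign(V[2,2]);print("lid tilt",np.arccos(n[2]),"top z",np.median(P[:,2]))
h=(W[...,2]>.108)&(W[...,2]<.13)&(abs(x)<.03)&(abs(y)<.05);print("handle can",(x[h].min()+x[h].max())/2,(y[h].min()+y[h].max())/2,h.sum())
c=shot("scene","sc28")
a=load("scene0.npz")
cv2.imwrite("pics/sc28c.png",cv2.resize(c["pixels"][200:320,180:340,::-1],None,fx=4,fy=4,interpolation=cv2.INTER_CUBIC))
E
```

```text
clock: 24.95
tool_pos: [0.6497, -0.1848, 0.1958]
tool_rot: [0.198, 0.679, -0.2, 0.678]
ft_force: [-1.0, -0.7, -0.5]
finger_gap: 0.0002
[ 0.6491929  -0.18463087  0.19639064] [-0.15452338 -0.01798129  0.55003221]
post can 0.05556009249330729 0.001027250855476457 684
lid tilt 0.0013934536853197985 top z 0.08565433615945804
handle can 0.0005195414685123727 -0.016587732401368075 1751
```

View pics/w28.png

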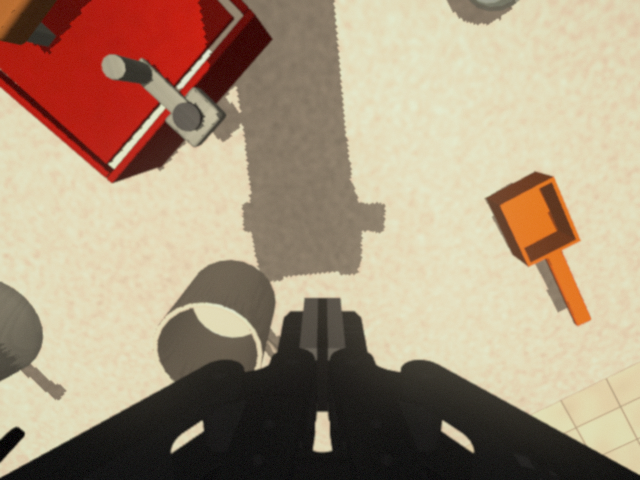

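View pics/sc28.png

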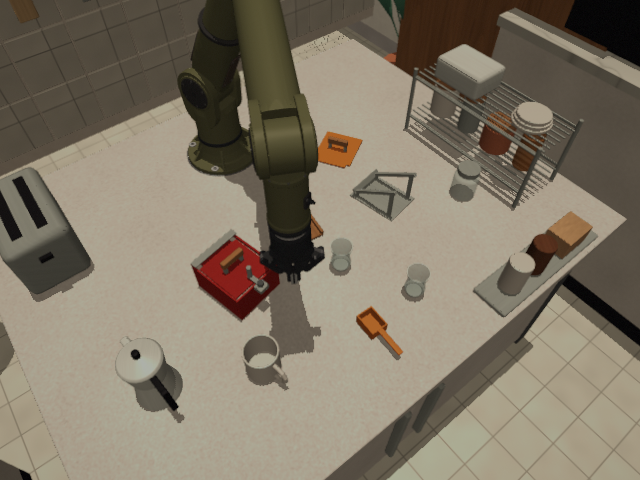

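The post is at canister (55.6, 1.0) mm, so the latch is about 0.03 rad from its stop. The lid is flat and its top is at 85.7 mm. The bystanders show at their starting pixels and the robot is clear.

```bash
python3 -c "
from plant import workorder
print(workorder.finish_job())"
```

```text
the job is handed in; nothing more can be done
None
```

The canister is closed and latched, and the job is handed in. No verdict was reported.

I gripped the lid by the ends of its handle bar, so it kept the stand's 32° tilt on the way over. I slid the tongue under the lip, swung the lid down about it, let go, and pushed the latch over with the shut fingers until it met its stop (about 5 N).

**Last checks:**
- **Lid:** tilt was 0.001 rad and the underside was about 79.8 mm above the table. Before latching it sat about 2.5 mm towards the lip, inside the 5 mm limit. I did not re-measure its sideways position after latching, because the handle was only partly in view.
- **Latch:** the post was at canister (55.6, 1.0) mm, about 0.03 rad from fully latched.
- **Robot and bystanders:** the gripper was clear with almost no wrist force. The bystanders I could see stood where they began, compared by eye, but the arm hid part of the spoon rest. The job was handed in at about 25 s.

**What disagreed:**
- **Fingertips:** in the images they were 20–30 mm behind the reported TCP, not 25 mm ahead as the text says. I went by the images. I also got the sign wrong once, so my first push passed over the latch post without contact; I lowered the gripper and repeated it.
- **Lid's sideways position on the stand:** the fixed and wrist cameras differed by about 4 mm. I used the fingers as seen in the wrist image.

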